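Clear a fresh weld and light it for inspection

ROBOT

A 6-joint arm with a two-finger parallel gripper is mounted at the origin on the work surface. World frame = base frame: x ahead of the robot, y to its left, z up, the work surface at z = 0. Lengths are in m, angles in degrees, forces in N, time in s.
With the tool pointing down it reaches from about 0.35 to 0.875 m from the base axis. Payload 4.2 kg.
Tool frame: the origin (TCP) lies on the centre line of the jaws, within the pads' length; the fingertips stand 19 mm ahead of it and the grasp point (between the pads) is the TCP; x points along the fingers, y is the direction in which the jaws open and shut, and the axes are right-handed (so a half turn about x gives the same grasp; the last joint's range is limited). The gripper opens to 87 mm and grips with 3 to 60 N. Pads are 19 mm wide; open, the fingers measure 117 mm over their backs; the gripper's body (75 mm by 190 mm) begins 51 mm behind the grasp point.
Start: joints at [87.181, 22.042, 0.453, 0, -68.411, -14.817], TCP at [0.189, 0.596, 0.209] pointing down, gripper open.
Joint ranges: [-179.83, 179.83], [-69.29, 118.12], [-61.27, 80.66], [-181.25, 117.63], [-171.15, -9.14], [-177.46, 177.46]. Speed limits (degrees/s): [159.86, 159.86, 180, 180, 180, 180].

INTERFACE

Orientations are given as a 3x3 rotation matrix whose columns are the frame's x, y, z axes.
In Python, from station import r, viewer, job, spotter gives the robot as it stands.
- The arm moves only by the tool play_rows, never from a script. Its argument "commands" is a list of rows, each an object of numbers: "fingers": the gripper command: -1 is fully open, 1 is shut, values between are in proportion; "tx", "ty", "tz": the shift along the tool's x, y, z normalised to -1 to 1, where 1 is 750 mm; "ax", "ay", "az": the turn, a rotation vector about the tool's x, y, z normalised to -1 to 1, where 1 is pi rad. In form: [{"fingers": .., "tx": .., "ty": .., "tz": .., "ax": .., "ay": .., "az": ..}, ...]. A call has 1 to 5 rows; each row is the pose to reach, as a shift and turn from the pose commanded when the call began, along the tool's axes at that moment, turning the shorter way round; what a row does not reach only later rows make up. A row lasts 1/12 s, in which the tool goes at most 41.7 mm and 7.16 degrees, less where a joint would pass 70% of its speed; a pose out of reach is approached as far as the arm can. A call with a number of a shift or a turn outside -1 to 1 is refused whole. A call with a gripper value outside its range is refused whole. The fingers move at their own pace and stop on an object; the grip force is fixed at half the most. Time passes only in rows, so rows that repeat a pose let the fingers close. It gives the time, the measured TCP pose, the force and the opening at its end, in the units of the state.
- r.sense(): the state, without advancing time (a new reading comes with each control period).
- viewer.capture(name): name is "scene" or "top" or "wrist"; returns a dict with "image" (480x640x3 uint8, red, green, blue), "fx", "fy", "cx", "cy" (pixels), "dist" ([k1, k2, p1, p2, k3] as OpenCV has them; the pictures are not rectified), "R" (3x3) and "t" (3): a world point X has camera coordinates R X + t; the wrist camera has in their place "mount" (4x4, takes a point from camera to tool coordinates, whose origin is the TCP and whose axes are the tool frame's). Camera axes: x right, y down, z forward; pixel columns grow to the right and rows downward; lengths in m; the calibration is good to about 2 mm. A picture is of the moment at which its call begins: read the wrist's pose just before it. There is no depth.
- job.finish_job(): hands the job in, once; it reports no verdict.
Trained networks look in a picture, given as the dict that the camera call returned (one of the last four; its "shot" number tells which), for a name from the list of things; names that differ only in an ending like _2 or _b are one class to them, and where a whole thing is asked for, a point or a joint stands for the part that bears it (a point fixed in the world has none). Each returns a list of dicts, best first, with "score" (0 to 1); they miss things now and then, are a little off and sometimes report something else, mostly with a low value. They report only what shows in the picture. A call takes as long as a camera call. They do not tell look-alikes from the thing itself.
- spotter.find_in(name, picture): "uv" ([column, row] in pixels, amid what is visible of it).
- spotter.silhouettes(name, picture): "region" (480x640 bool, what is visible of it) and "uv" ([column, row] in pixels, amid what is visible of it).
The state is a dict: "time_s": time; "joints": joint angles; "joint_velocities": joint speeds; "effort": joint torques, N m; "tcp_pos": TCP position; "ee_rot": TCP orientation; "wrist_force": force on the tool from outside, world axes, zero at the start; "moment": the same for the moment, N m; "gripper_width": opening from 0.0 (shut) to 1.0 (fully open).
Only numpy, scipy, OpenCV 4.12 (cv2) and the standard library are available. Lean on these libraries where they do the work, as an engineer would, in place of code of your own. Each camera call takes 0.05 s, during which the arm holds its last target. There are 200 camera calls.

TASK

The ear defenders have been left hanging over the welded post foot, where one cup hides the weld: first hang them by their headband over the middle part of the rail and let go of them. Then draw the flashlight up out of its tube holder, turn it from upright to a slant of about 45 degrees and hold it raised about 10 cm in front of the weld, on the side facing the robot, with its lens pointing straight at the middle of the bead. Finish still gripping it there, clear of everything else, with the ear defenders still on the rail and the other things on the bench left where they are.

Things in the scene. Friction and masses are not known exactly. Their poses are not given: they have to be found in the camera images.
- ear_defenders: Grey and black rigid ear defenders, 0.24 kg, hanging astride the post foot's bar. Origin: underside of the band at its crown. Own x from cup to cup, y across the band, z up. Band at the crown: 30 mm wide (y), 16 mm thick (z 0 to +16 mm), flat over 52 mm of x, then curving down. Cups: 72 mm wide in y, z -67 to -159 mm, inner faces at x = +-40 mm, outer at +-88 mm.
- foot: Welded steel post foot, fixed: base plate 150 x 150 x 10 mm, with an upright flat bar at its middle, 8 mm thick (own x), 120 mm wide (own y), its top edge 190 mm above the bench. Origin: middle of the plate's underside on the bench; own -x is the front, roughly towards the robot; own z up.
- weld (a point): Middle of the front fillet bead of the post foot, on the bead's surface, 14 mm above the bench. The bead is 120 mm long along own y, 8 mm legs, in the corner of base plate and bar. Own axes as the post foot: -x points out from the front of the bar, roughly towards the robot; z up.
- rail: Fixed hanging rail: level steel tube 20 mm in diameter, 240 mm long along own y, on two 18 mm posts 108 mm either side of its middle, each with a foot 70 x 50 x 6 mm. Origin: on the bench below the middle of the tube; own z up. Stands to the left or the right of the post foot.
- rail_top (a point): Highest line of the rail's tube, at the middle of its length, 205 mm above the bench; own axes as the rail (y along the tube).
- holder: Fixed flashlight holder: steel tube standing on a 90 x 90 x 8 mm foot plate, outer diameter 50 mm, bore 43 mm, mouth 88 mm above the bench, bore floor 13 mm above the bench. Origin: middle of the underside of the foot plate; own z up along the bore. Stands on the other side from the rail.
- mouth (a point): Middle of the mouth of the holder's bore, 88 mm above the bench.
- flashlight: Aluminium flashlight, 165 mm long, 0.18 kg, standing lens down in the holder. Origin: middle of the lens rim; own z runs along its axis from lens to tail, so it shines along own -z. Head 38 mm in diameter from z 0 to 34 mm, tapering to a 27 mm barrel from z 50 mm to the tail at z 165 mm; about 90 mm stand out of the holder.
- chipping_hammer: Bystander: chipping hammer with wooden handle lying on the bench, 190 mm long, under 30 mm high, between robot and post foot; leave it alone.
- wire_brush: Bystander: wooden-handled wire brush lying on its side, 220 x 45 x 28 mm, on the far left of the bench; leave it alone.
- magnet_square: Bystander: red arrow-shaped welding magnet about 110 x 110 x 18 mm on the far right of the bench; leave it alone.
There are look-alikes about, which are no part of the job. What is shaped like the foot but green or red is not meant.

How it is judged (in metres and radians):
On the way, in this order (a step that is already met when the one before it is completed fails the run):
1. the ear defenders hang by their band over the middle part of the rail, let go (contact force between ear_defenders and rail above 0.5 N and contact force between ear_defenders and the arm below 0.1 N and contact force between ear_defenders and the fingers below 0.1 N and angle between ear_defenders's own z axis and vertical below 0.35 rad and x of ear_defenders in the frame of rail_top between -0.02 and 0.02 m and y of ear_defenders in the frame of rail_top between -0.08 and 0.08 m and z of ear_defenders in the frame of rail_top between -0.008 and 0.008 m and linear speed of ear_defenders below 0.08 m/s), for 0.3 s.
2. the flashlight is drawn up out of its holder (z of flashlight in the frame of mouth above 0.005 m and contact force between the fingers and flashlight above 1 N), for 0.1 s.
At the end, for the whole second after the job is handed in: Flashlight gripped, still, touching nothing else: 29-61 deg from upright, tail up, axis within 25 mm (x and y) of mid-bead, lens 60-170 mm from it, >20 mm in front, >40 mm up. Ear defenders at rest on the rail, untouched, upright within 20 deg, crown within 20 mm across, 80 mm along the middle (contact force between ear_defenders and rail above 0.5 N and contact force between ear_defenders and the arm below 0.1 N and contact force between ear_defenders and the fingers below 0.1 N and angle between ear_defenders's own z axis and vertical below 0.35 rad and x of ear_defenders in the frame of rail_top between -0.02 and 0.02 m and y of ear_defenders in the frame of rail_top between -0.08 and 0.08 m and z of ear_defenders in the frame of rail_top between -0.008 and 0.008 m and linear speed of ear_defenders below 0.05 m/s and angle between flashlight's own z axis and vertical between 0.5 and 1.07 rad and x of weld in the frame of flashlight between -0.025 and 0.025 m and y of weld in the frame of flashlight between -0.025 and 0.025 m and z of weld in the frame of flashlight between -0.17 and -0.06 m and x of flashlight in the frame of weld below -0.02 m and height (world z) of flashlight above 0.04 m and contact force between the fingers and flashlight above 1 N and linear speed of flashlight below 0.03 m/s and contact force between flashlight and foot below 0.1 N and contact force between flashlight and holder below 0.1 N and contact force between flashlight and rail below 0.1 N and contact force between flashlight and chipping_hammer below 0.1 N); the arm keeps its last pose, push and grip.
It fails at once if a bystander is pushed more than 20 mm (distance of any of chipping_hammer, wire_brush, magnet_square from where it was at the start of the episode above 0.02 m).
It also fails if it takes over 72 s, if anything falls off the work surface, if the arm or the gripper's body presses on something with over 40 N, if the wrist force passes 120 N, or if a joint passes its speed limit or range.

## Working session

There is one attempt and no reset: what is moved stays moved. The work goes in short steps, Python scripts to look and compute and a tool call to move; the robot and the scene stay as the last step left them, time stands still between calls to the robot, and variables do not carry over. Pictures are saved under pics/ and viewed, about 8 in all and at most 12, crops included, and the job is handed in when it is done.

Besides the shell and the picture viewer there is one more tool, called after "Emit:" by a JSON object that holds its "fn" and its "kwargs". play_rows: Moves the arm, as the interface text tells. Its arguments: {"type":"object","properties":{"commands":{"type":"array"}},"required":["commands"]}

```bash
ls; mkdir -p pics; python3 - <<'E'
from station import r, viewer, job, spotter
import cv2,numpy as np
s=r.sense();print(s['time_s'],s['tcp_pos'],s['ee_rot'],s['gripper_width'])
for n in ['scene','top']:
    p=viewer.capture(n);cv2.imwrite(f'pics/{n}0.png',p['image'][...,::-1])
    print(n,p['fx'],p['cx'],p['cy'],p['dist'],np.round(p['R'],3).tolist(),p['t'])
    for k in ['ear_defenders','foot','rail','holder','flashlight','chipping_hammer','wire_brush','magnet_square']:
        print(k,[(np.round(d['uv']).tolist(),round(d['score'],2)) for d in spotter.find_in(k,p)][:4])
E
```

```text
pics
0.0 [0.18913076 0.59502101 0.20803562] [[-5.87219303e-04 -3.03113182e-01 -9.52954382e-01]
 [-2.14455039e-03 -9.52951973e-01  3.03113737e-01]
 [-9.99997528e-01  2.22165293e-03 -9.04496988e-05]] 0.9991012228578816
scene 615.3985111365865 323.6881876497886 223.6358302977838 [-0.16718045  0.          0.          0.          0.        ] [[-0.043, 0.999, -0.011], [0.75, 0.025, -0.661], [-0.66, -0.036, -0.751]] [ 0.02381612 -0.29183639  1.69118419]
ear_defenders [([303.0, 302.0], 0.65), ([474.0, 258.0], 0.65)]
foot [([201.0, 153.0], 0.97), ([427.0, 173.0], 0.81), ([323.0, 292.0], 0.55)]
rail [([150.0, 195.0], 0.83)]
holder [([470.0, 257.0], 0.57)]
flashlight [([482.0, 220.0], 0.86), ([317.0, 213.0], 0.37)]
chipping_hammer [([316.0, 212.0], 0.73)]
wire_brush [([456.0, 346.0], 0.71)]
magnet_square [([185.0, 353.0], 0.95), ([482.0, 219.0], 0.7)]
top 598.1580452174336 309.8408506462272 239.12204142099375 [0.04991196 0.         0.         0.         0.        ] [[-0.006, -1.0, 0.012], [-0.999, 0.005, -0.039], [0.039, -0.013, -0.999]] [-6.87492611e-04  4.88618312e-01  1.44486441e+00]
ear_defenders [([329.0, 177.0], 0.93)]
foot [([304.0, 184.0], 0.73), ([213.0, 334.0], 0.65)]
rail [([469.0, 246.0], 0.88), ([177.0, 244.0], 0.24)]
holder [([194.0, 151.0], 0.31)]
flashlight [([166.0, 241.0], 0.87), ([306.0, 183.0], 0.35)]
chipping_hammer [([317.0, 285.0], 0.64), ([194.0, 152.0], 0.5)]
wire_brush [([194.0, 152.0], 0.76)]
magnet_square [([415.0, 132.0], 0.59)]
```

View pics/scene0.png

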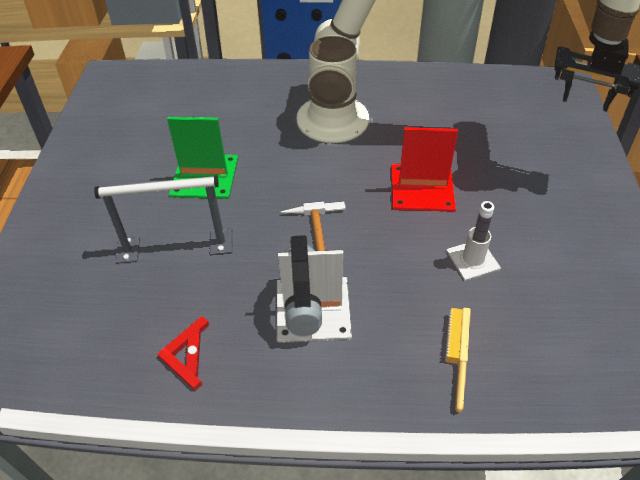

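View pics/top0.png

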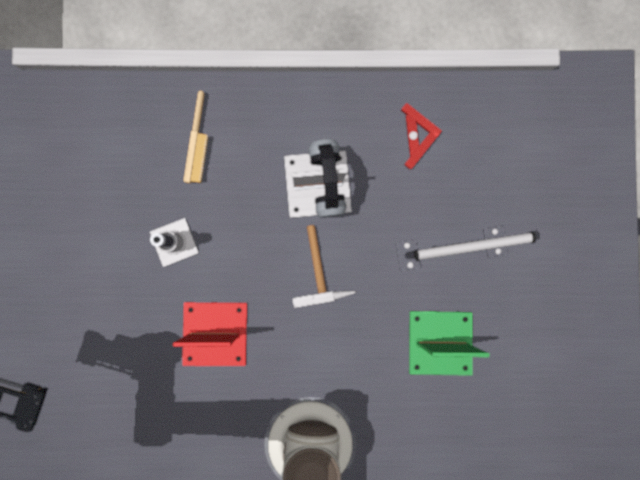

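The top view shows the grey foot at about (318,184) with the ear defenders astride it at (329,177). The rail is at (472,246), the holder and flashlight at (174,241) and (158,240), and the hammer at (318,270). Possible mix-ups for the foot are the red one at (213,334) and the green one at (441,343); I take the grey one. Next is a close crop to confirm.

```bash
cat > h.py <<'E'
from station import r, viewer, job, spotter
import cv2,numpy as np
def K(p): return np.array([[p['fx'],0,p['cx']],[0,p['fy'],p['cy']],[0,0,1]])
def cam(p,s=None):
    if 'R' in p: return np.array(p['R']),np.array(p['t'])
    M=np.array(p['mount']);T=np.eye(4);T[:3,:3]=s['ee_rot'];T[:3,3]=s['tcp_pos'];C=np.linalg.inv(T@M);return C[:3,:3],C[:3,3]
def onz(p,uv,z,s=None):
    R,t=cam(p,s);x=cv2.undistortPoints(np.array(uv,float).reshape(-1,1,2),K(p),np.array(p['dist']))[:,0]
    d=np.c_[x,np.ones(len(x))]@R;c=-R.T@t
    return c+d*((z-c[2])/d[:,2])[:,None]
def proj(p,X,s=None):
    R,t=cam(p,s);return cv2.projectPoints(np.array(X,float).reshape(-1,3),cv2.Rodrigues(R)[0],t,K(p),np.array(p['dist']))[0][:,0]
def rows(T,s=None):
    s=s or r.sense()
E
python3 - <<'E'
import cv2,numpy as np
a=cv2.imread('pics/top0.png')
f=lambda x0,y0,w,h,W,H:cv2.resize(a[y0:y0+h,x0:x0+w],(W,H),interpolation=cv2.INTER_CUBIC)
cv2.imwrite('pics/c1.png',np.vstack([np.hstack([f(270,130,100,100,400,400),f(140,208,80,80,400,400)]),f(390,228,160,40,800,200)]))
E
```

```text
(no output)
```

View pics/c1.png

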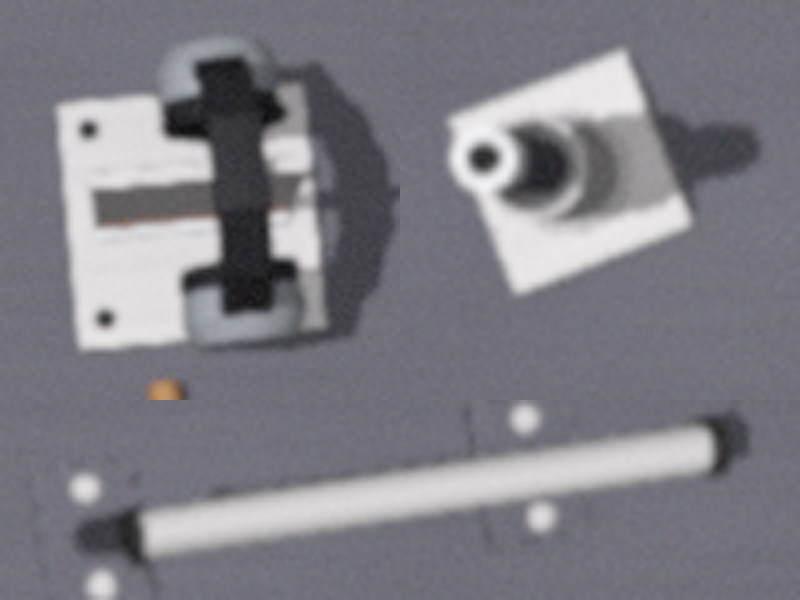

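Crop: the grey foot with the black band astride its bar at crop (241,190), the holder plate with the flashlight tail at crop (485,158), and the rail tube from crop (130,537) to (725,443). The choice of the grey foot is confirmed. Now I compute the poses.

```bash
python3 - <<'E'
from h import *
p=viewer.capture('top');q=viewer.capture('scene')
def g(pts,x0,y0,s,ox=0,oy=0): return (np.array(pts,float)-[ox,oy]+.5)/s-.5+[x0,y0]
def m(a): return np.round(a,4).tolist()
F=onz(p,g([(57,103),(80,349),(327,328),(302,84)],270,130,4),.010)
print('foot',m(F),m(F.mean(0)),[round(np.linalg.norm(F[i]-F[i-1]),3) for i in range(4)])
d=(F[0]+F[3]-F[1]-F[2]);print('foot yaw of x',np.degrees(np.arctan2(d[1],d[0])), 'via y',np.degrees(np.arctan2(*(F[0]+F[1]-F[2]-F[3])[1::-1]))-90)
H=onz(p,g([(47,117),(226,47),(293,224),(118,296)],140,208,5),.008)
print('holder',m(H.mean(0)),[round(np.linalg.norm(H[i]-H[i-1]),3) for i in range(4)])
print('tail',m(onz(p,g([(85,158)],140,208,5),.178)))
B=onz(p,g([(92.5,137),(533,67.5)],390,228,5),.008);print('bolts',m(B),m(B.mean(0)),np.linalg.norm(B[0]-B[1]))
R=onz(p,g([(128,137),(722,45)],390,228,5),.195);print('tube',m(R),m(R.mean(0)),np.linalg.norm(R[0]-R[1]))
for a in(B,R): e=a[0]-a[1];print('rail yaw of y',np.degrees(np.arctan2(e[1],e[0]))-90)
print('band',m(onz(p,g([(241,190),(213,165),(270,165),(213,190),(270,190)],270,130,4),.206)))
# check in scene
Rr=onz(q,[(98,192),(215,183)],.195);print('tube scene',m(Rr),m(Rr.mean(0)))
print('tail scene',m(onz(q,[(487,207)],.178)))
a=q['image'][225:345,255:375];cv2.imwrite('pics/c2.png',cv2.resize(a,(600,600),interpolation=cv2.INTER_CUBIC)[...,::-1])
E
```

```text
foot [[0.6934, 0.0589, 0.01], [0.543, 0.0456, 0.01], [0.5551, -0.1048, 0.01], [0.7045, -0.0907, 0.01]] [0.624, -0.0228, 0.01] [np.float64(0.15), np.float64(0.151), np.float64(0.151), np.float64(0.15)]
foot yaw of x 5.236948136950304 via y 4.429278369246774
holder [0.4839, 0.3259, 0.008] [np.float64(0.093), np.float64(0.092), np.float64(0.092), np.float64(0.091)]
tail [[0.4836, 0.3261, 0.178]]
bolts [[0.4488, -0.2422, 0.008], [0.4815, -0.4564, 0.008]] [0.4652, -0.3493, 0.008] 0.2167100113160829
tube [[0.4466, -0.2241, 0.195], [0.4844, -0.4754, 0.195]] [0.4655, -0.3498, 0.195] 0.2541058022038747
rail yaw of y 8.693220239525502
rail yaw of y 8.54302998258629
band [[0.6117, -0.0438, 0.206], [0.625, -0.0291, 0.206], [0.6249, -0.0592, 0.206], [0.6118, -0.0291, 0.206], [0.6117, -0.0591, 0.206]]
tube scene [[0.4892, -0.4669, 0.195], [0.4573, -0.2248, 0.195]] [0.4732, -0.3459, 0.195]
tail scene [[0.4901, 0.3277, 0.178]]
```

View pics/c2.png

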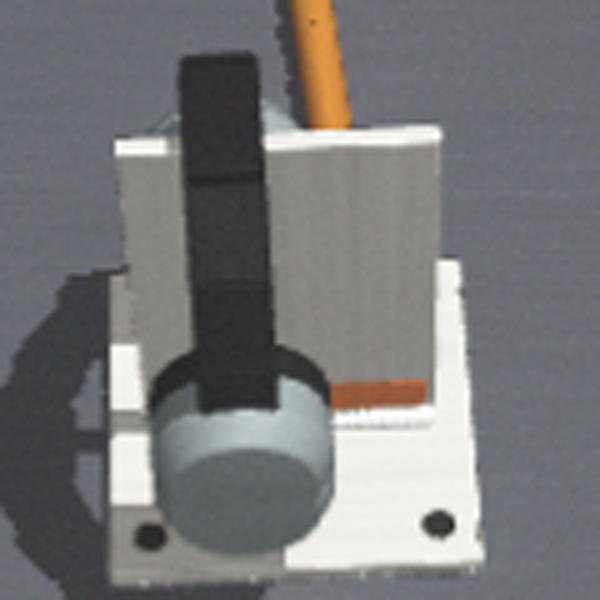

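The foot, holder and rail agree with their sizes. Foot is at (0.624,-0.023), yaw 5°; holder (0.484,0.326); rail (0.465,-0.350), y axis yaw 8.6°. The band crown is at about (0.626,-0.042). Next is a move planner, then a look from the wrist above the band.

```bash
cat >> h.py <<'E'
from scipy.spatial.transform import Rotation as Ro, Slerp
def down(psi): # tool pointing down, tool y axis at world heading psi deg
    a=np.radians(psi);y=np.array([np.cos(a),np.sin(a),0]);x=np.array([0,0,-1.]);return np.c_[x,y,np.cross(x,y)]
def plan(wps,start=None,step=.2,ang=34):
    "wps: list of (pos,R); prints per call shift/turn in normalised tool axes"
    if start is None:
        s=r.sense();start=(s['tcp_pos'],s['ee_rot'])
    P,R=np.array(start[0],float),np.array(start[1],float)
    for p2,R2 in wps:
        p2=np.array(p2,float);w=Ro.from_matrix(R.T@R2).as_rotvec()
        n=max(1,int(np.ceil(np.linalg.norm(p2-P)/step)),int(np.ceil(np.degrees(np.linalg.norm(w))/ang)))
        P0,R0=P,R
        for k in range(1,n+1):
            Pn=P0+(p2-P0)*k/n;Rn=R0@Ro.from_rotvec(w*k/n).as_matrix()
            t=R.T@(Pn-P)/.75;a=Ro.from_matrix(R.T@Rn).as_rotvec()/np.pi
            print(dict(zip(['tx','ty','tz','ax','ay','az'],[round(float(v),4) for v in [*t,*a]])),'->',np.round(Pn,3), '%.0fmm'%(1e3*np.linalg.norm(Pn-P)))
            P,R=Pn,Rn
E
python3 - <<'E'
from h import *
p=viewer.capture('wrist');print(np.round(p['mount'],4),p['fx'])
plan([((.25,.5,.36),down(-107)),((.60,-.042,.36),down(-85))])
E
```

```text
[[-2.000e-04 -2.485e-01  9.686e-01 -1.757e-01]
 [ 1.000e+00  1.000e-04  3.000e-04 -1.200e-03]
 [-1.000e-04  9.686e-01  2.485e-01 -6.730e-02]
 [ 0.000e+00  0.000e+00  0.000e+00  1.000e+00]] 353.293283422682
{'tx': -0.2011, 'ty': 0.097, 'tz': -0.1157, 'ax': -0.0035, 'ay': 0.0, 'az': 0.0} -> [0.25 0.5  0.36] 189mm
{'tx': 0.0, 'ty': 0.1387, 'tz': -0.1644, 'ax': -0.0306, 'ay': 0.0, 'az': -0.0} -> [0.338 0.364 0.36 ] 161mm
{'tx': 0.0, 'ty': 0.1538, 'tz': -0.1503, 'ax': -0.0306, 'ay': 0.0, 'az': -0.0} -> [0.425 0.229 0.36 ] 161mm
{'tx': 0.0, 'ty': 0.1675, 'tz': -0.1349, 'ax': -0.0306, 'ay': 0.0, 'az': -0.0} -> [0.512 0.093 0.36 ] 161mm
{'tx': 0.0, 'ty': 0.1796, 'tz': -0.1182, 'ax': -0.0306, 'ay': 0.0, 'az': 0.0} -> [ 0.6   -0.042  0.36 ] 161mm
```

Emit:
{"fn": "play_rows", "kwargs": {"commands": [{"fingers": -1, "tx": -0.2011, "ty": 0.097, "tz": -0.1157, "ax": -0.0035, "ay": 0, "az": 0}, {"fingers": -1, "tx": -0.2011, "ty": 0.097, "tz": -0.1157, "ax": -0.0035, "ay": 0, "az": 0}, {"fingers": -1, "tx": -0.2011, "ty": 0.097, "tz": -0.1157, "ax": -0.0035, "ay": 0, "az": 0}, {"fingers": -1, "tx": -0.2011, "ty": 0.097, "tz": -0.1157, "ax": -0.0035, "ay": 0, "az": 0}, {"fingers": -1, "tx": -0.2011, "ty": 0.097, "tz": -0.1157, "ax": -0.0035, "ay": 0, "az": 0}]}}

```text
time_s: 1.47
tcp_pos: [0.2518, 0.4989, 0.3654]
ee_rot: [[0.003, -0.293, -0.956], [0.007, -0.956, 0.293], [-1.0, -0.007, -0.001]]
wrist_force: [0.7, 0.2, 0.1]
gripper_width: 0.998
```

Emit:
{"fn": "play_rows", "kwargs": {"commands": [{"fingers": -1, "tx": 0, "ty": 0.1387, "tz": -0.1644, "ax": -0.0306, "ay": 0, "az": 0}, {"fingers": -1, "tx": 0, "ty": 0.1387, "tz": -0.1644, "ax": -0.0306, "ay": 0, "az": 0}, {"fingers": -1, "tx": 0, "ty": 0.1387, "tz": -0.1644, "ax": -0.0306, "ay": 0, "az": 0}, {"fingers": -1, "tx": 0, "ty": 0.1387, "tz": -0.1644, "ax": -0.0306, "ay": 0, "az": 0}, {"fingers": -1, "tx": 0, "ty": 0.1387, "tz": -0.1644, "ax": -0.0306, "ay": 0, "az": 0}]}}

```text
time_s: 1.88
tcp_pos: [0.3395, 0.3599, 0.3613]
ee_rot: [[0.001, -0.204, -0.979], [0.0, -0.979, 0.204], [-1.0, -0.001, -0.001]]
wrist_force: [-0.8, 0.1, -0.3]
gripper_width: 1.0
```

Emit:
{"fn": "play_rows", "kwargs": {"commands": [{"fingers": -1, "tx": 0, "ty": 0.1538, "tz": -0.1503, "ax": -0.0306, "ay": 0, "az": 0}, {"fingers": -1, "tx": 0, "ty": 0.1538, "tz": -0.1503, "ax": -0.0306, "ay": 0, "az": 0}, {"fingers": -1, "tx": 0, "ty": 0.1538, "tz": -0.1503, "ax": -0.0306, "ay": 0, "az": 0}, {"fingers": -1, "tx": 0, "ty": 0.1538, "tz": -0.1503, "ax": -0.0306, "ay": 0, "az": 0}, {"fingers": -1, "tx": 0, "ty": 0.1538, "tz": -0.1503, "ax": -0.0306, "ay": 0, "az": 0}]}}

```text
time_s: 2.3
tcp_pos: [0.4269, 0.2248, 0.3604]
ee_rot: [[0.001, -0.11, -0.994], [-0.001, -0.994, 0.11], [-1.0, 0.001, -0.001]]
wrist_force: [0.2, 0.6, -0.3]
gripper_width: 1.003
```

Emit:
{"fn": "play_rows", "kwargs": {"commands": [{"fingers": -1, "tx": 0, "ty": 0.1675, "tz": -0.1349, "ax": -0.0306, "ay": 0, "az": 0}, {"fingers": -1, "tx": 0, "ty": 0.1675, "tz": -0.1349, "ax": -0.0306, "ay": 0, "az": 0}, {"fingers": -1, "tx": 0, "ty": 0.1675, "tz": -0.1349, "ax": -0.0306, "ay": 0, "az": 0}, {"fingers": -1, "tx": 0, "ty": 0.1675, "tz": -0.1349, "ax": -0.0306, "ay": 0, "az": 0}, {"fingers": -1, "tx": 0, "ty": 0.1675, "tz": -0.1349, "ax": -0.0306, "ay": 0, "az": 0}]}}

```text
time_s: 2.72
tcp_pos: [0.5146, 0.0895, 0.3593]
ee_rot: [[-0.001, -0.015, -1.0], [-0.002, -1.0, 0.015], [-1.0, 0.002, 0.001]]
wrist_force: [0.6, 0.6, 0.1]
gripper_width: 0.998
```

Emit:
{"fn": "play_rows", "kwargs": {"commands": [{"fingers": -1, "tx": 0, "ty": 0.1796, "tz": -0.1182, "ax": -0.0306, "ay": 0, "az": 0}, {"fingers": -1, "tx": 0, "ty": 0.1796, "tz": -0.1182, "ax": -0.0306, "ay": 0, "az": 0}, {"fingers": -1, "tx": 0, "ty": 0.1796, "tz": -0.1182, "ax": -0.0306, "ay": 0, "az": 0}, {"fingers": -1, "tx": 0, "ty": 0.1796, "tz": -0.1182, "ax": -0.0306, "ay": 0, "az": 0}, {"fingers": -1, "tx": 0, "ty": 0.1796, "tz": -0.1182, "ax": -0.0306, "ay": 0, "az": 0}]}}

```text
time_s: 3.13
tcp_pos: [0.6023, -0.0459, 0.3579]
ee_rot: [[-0.002, 0.082, -0.997], [-0.001, -0.997, -0.082], [-1.0, 0.001, 0.002]]
wrist_force: [-0.2, 2.3, -0.5]
gripper_width: 0.998
```

```bash
python3 - <<'E'
from h import *
s=r.sense();p=viewer.capture('wrist');print(s['tcp_pos'])
im=p['image'].copy()
# overlay foot top edge bar and predicted band crown
a=np.radians(5);Rz=np.array([[np.cos(a),-np.sin(a),0],[np.sin(a),np.cos(a),0],[0,0,1]])
F=np.array([.624,-.0228,0])
bar=(Rz@np.array([[-.004,-.06,.19],[.004,-.06,.19],[.004,.06,.19],[-.004,.06,.19]]).T).T+F
E=np.array([.626,-.042,.19]);cr=(Rz@np.array([[-.026,-.015,.016],[.026,-.015,.016],[.026,.015,.016],[-.026,.015,.016]]).T).T+E
for q,c in((bar,(255,0,0)),(cr,(0,255,0))): cv2.polylines(im,[np.round(proj(p,q,s)).astype(int).reshape(-1,1,2)],True,c,1)
cv2.imwrite('pics/w1.png',im[...,::-1]);np.savez('w1.npz',im=p['image'])
E
```

```text
[ 0.60227643 -0.04590498  0.35790387]
```

View pics/w1.png

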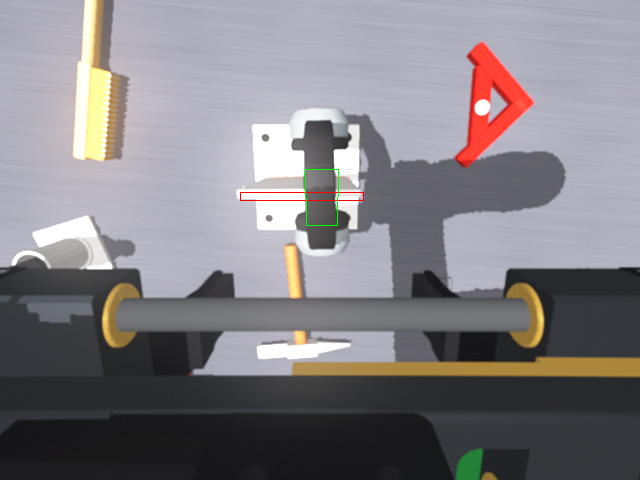

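The overlay matches the band in y (columns 305–336) and the bar to about 3 px (240–362, row 193). Cup outer extents are rows 108 and 255; I use these to fix the crown's x.

```bash
python3 - <<'E'
from h import *
s=r.sense();p=viewer.capture('wrist')
a=np.radians(5);Rz=np.array([[np.cos(a),-np.sin(a),0],[np.sin(a),np.cos(a),0],[0,0,1]])
for x in(.62,.625,.63,.635):
  E=np.array([x,-.042,.19])
  X=[[sx*.088,0,z] for sx in(1,-1) for z in(-.08,-.159)]
  print(x,np.round(proj(p,(Rz@np.array(X).T).T+E,s)).tolist())
print(np.round(proj(p,[[.624+dx,-.0228,.19] for dx in(-.003,0,.003)],s),1).tolist())
m=spotter.silhouettes('ear_defenders',p)
for k in m[:2]:
  y,x=np.nonzero(k['region']);print(k['score'],k['uv'],x.min(),x.max(),y.min(),y.max())
  for rr in range(y.min(),y.max(),12): print(rr,x[y==rr].min(),x[y==rr].max(),end='; ')
plan([((.629,-.042,.26),down(-85)),((.629,-.042,.212),down(-85))])
E
```

```text
0.62 [[323.0, 113.0], [323.0, 119.0], [323.0, 261.0], [323.0, 245.0]]
0.625 [[323.0, 108.0], [323.0, 115.0], [324.0, 258.0], [324.0, 241.0]]
0.63 [[324.0, 104.0], [323.0, 111.0], [324.0, 254.0], [324.0, 238.0]]
0.635 [[324.0, 99.0], [324.0, 107.0], [324.0, 250.0], [324.0, 235.0]]
[[303.8, 198.0], [304.0, 195.0], [304.2, 191.9]]
0.74 [320.7, 179.2] 290 351 108 254
108 309 342; 120 291 350; 132 292 349; 144 292 349; 156 306 336; 168 306 337; 180 306 337; 192 306 337; 204 307 338; 216 297 350; 228 297 350; 240 297 351; 252 304 341; {'tx': 0.1326, 'ty': 0.0037, 'tz': -0.0386, 'ax': -0.0, 'ay': 0.0003, 'az': 0.0001} -> [ 0.629 -0.042  0.26 ] 104mm
{'tx': 0.064, 'ty': -0.0, 'tz': 0.0, 'ax': 0.0, 'ay': 0.0, 'az': -0.0} -> [ 0.629 -0.042  0.212] 48mm
```

Emit:
{"fn": "play_rows", "kwargs": {"commands": [{"fingers": -0.2, "tx": 0.1326, "ty": 0.0025, "tz": -0.036, "ax": 0, "ay": 0, "az": 0}, {"fingers": -0.2, "tx": 0.1326, "ty": 0.0025, "tz": -0.036, "ax": 0, "ay": 0, "az": 0}, {"fingers": -0.2, "tx": 0.1326, "ty": 0.0025, "tz": -0.036, "ax": 0, "ay": 0, "az": 0}, {"fingers": -0.2, "tx": 0.1326, "ty": 0.0025, "tz": -0.036, "ax": 0, "ay": 0, "az": 0}, {"fingers": -0.2, "tx": 0.1326, "ty": 0.0025, "tz": -0.036, "ax": 0, "ay": 0, "az": 0}]}}

```text
time_s: 3.7
tcp_pos: [0.6266, -0.0403, 0.2606]
ee_rot: [[-0.001, 0.09, -0.996], [-0.001, -0.996, -0.09], [-1.0, 0.001, 0.001]]
wrist_force: [0.7, -0.5, 0.9]
gripper_width: 0.704
```

Emit:
{"fn": "play_rows", "kwargs": {"commands": [{"fingers": -0.2, "tx": 0.02, "ty": 0, "tz": 0, "ax": 0, "ay": 0, "az": 0}, {"fingers": -0.2, "tx": 0.04, "ty": 0, "tz": 0, "ax": 0, "ay": 0, "az": 0}, {"fingers": -0.2, "tx": 0.055, "ty": 0, "tz": 0, "ax": 0, "ay": 0, "az": 0}, {"fingers": -0.2, "tx": 0.0625, "ty": 0, "tz": 0, "ax": 0, "ay": 0, "az": 0}, {"fingers": -0.2, "tx": 0.0625, "ty": 0, "tz": 0, "ax": 0, "ay": 0, "az": 0}]}}

```text
time_s: 4.12
tcp_pos: [0.6268, -0.0411, 0.214]
ee_rot: [[0.0, 0.088, -0.996], [-0.0, -0.996, -0.088], [-1.0, 0.0, -0.0]]
wrist_force: [0.3, 0.4, -0.7]
gripper_width: 0.6
```

Emit:
{"fn": "play_rows", "kwargs": {"commands": [{"fingers": -0.2, "tx": 0, "ty": 0, "tz": 0, "ax": 0, "ay": 0, "az": 0}]}}

```text
time_s: 4.2
tcp_pos: [0.6275, -0.0413, 0.215]
ee_rot: [[0.002, 0.088, -0.996], [-0.0, -0.996, -0.088], [-1.0, 0.0, -0.002]]
wrist_force: [0.5, -0.4, 0.3]
gripper_width: 0.603
```

Emit:
{"fn": "play_rows", "kwargs": {"commands": [{"fingers": -0.2, "tx": 0.003, "ty": 0, "tz": 0, "ax": 0, "ay": 0, "az": 0}, {"fingers": 1, "tx": 0.003, "ty": 0, "tz": 0, "ax": 0, "ay": 0, "az": 0}, {"fingers": 1, "tx": 0.003, "ty": 0, "tz": 0, "ax": 0, "ay": 0, "az": 0}, {"fingers": 1, "tx": 0.003, "ty": 0, "tz": 0, "ax": 0, "ay": 0, "az": 0}, {"fingers": 1, "tx": 0.003, "ty": 0, "tz": 0, "ax": 0, "ay": 0, "az": 0}]}}

```text
time_s: 4.62
tcp_pos: [0.6272, -0.0415, 0.2116]
ee_rot: [[0.0, 0.088, -0.996], [0.0, -0.996, -0.088], [-1.0, 0.0, -0.0]]
wrist_force: [-0.4, 0.7, 0.4]
gripper_width: 0.382
```

Emit:
{"fn": "play_rows", "kwargs": {"commands": [{"fingers": 1, "tx": 0, "ty": 0, "tz": 0, "ax": 0, "ay": 0, "az": 0}, {"fingers": 1, "tx": 0, "ty": 0, "tz": 0, "ax": 0, "ay": 0, "az": 0}, {"fingers": 1, "tx": 0, "ty": 0, "tz": 0, "ax": 0, "ay": 0, "az": 0}, {"fingers": 1, "tx": 0, "ty": 0, "tz": 0, "ax": 0, "ay": 0, "az": 0}, {"fingers": 1, "tx": 0, "ty": 0, "tz": 0, "ax": 0, "ay": 0, "az": 0}]}}

```text
time_s: 5.03
tcp_pos: [0.627, -0.0415, 0.2114]
ee_rot: [[-0.0, 0.088, -0.996], [-0.0, -0.996, -0.088], [-1.0, 0.0, 0.0]]
wrist_force: [-0.2, 0.3, 0.4]
gripper_width: 0.042
```

Emit:
{"fn": "play_rows", "kwargs": {"commands": [{"fingers": 1, "tx": 0, "ty": 0, "tz": 0, "ax": 0, "ay": 0, "az": 0}, {"fingers": 1, "tx": 0, "ty": 0, "tz": 0, "ax": 0, "ay": 0, "az": 0}, {"fingers": 1, "tx": 0, "ty": 0, "tz": 0, "ax": 0, "ay": 0, "az": 0}, {"fingers": 1, "tx": 0, "ty": 0, "tz": 0, "ax": 0, "ay": 0, "az": 0}, {"fingers": 1, "tx": 0, "ty": 0, "tz": 0, "ax": 0, "ay": 0, "az": 0}]}}

```text
time_s: 5.45
tcp_pos: [0.627, -0.0415, 0.2114]
ee_rot: [[-0.0, 0.088, -0.996], [0.0, -0.996, -0.088], [-1.0, -0.0, 0.0]]
wrist_force: [0.0, -0.3, -0.5]
gripper_width: 0.005
```

The fingers shut fully, so the band is not between them. I need to see why.

```bash
python3 - <<'E'
from h import *
s=r.sense();p=viewer.capture('wrist');q=viewer.capture('scene')
a=cv2.resize(p['image'][0:330],(640,330));b=cv2.resize(q['image'][200:340,230:390],(640,560),interpolation=cv2.INTER_CUBIC)
b=b[:270]
cv2.imwrite('pics/w2.png',np.vstack([a,b])[...,::-1])
E
```

```text
(no output)
```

View pics/w2.png

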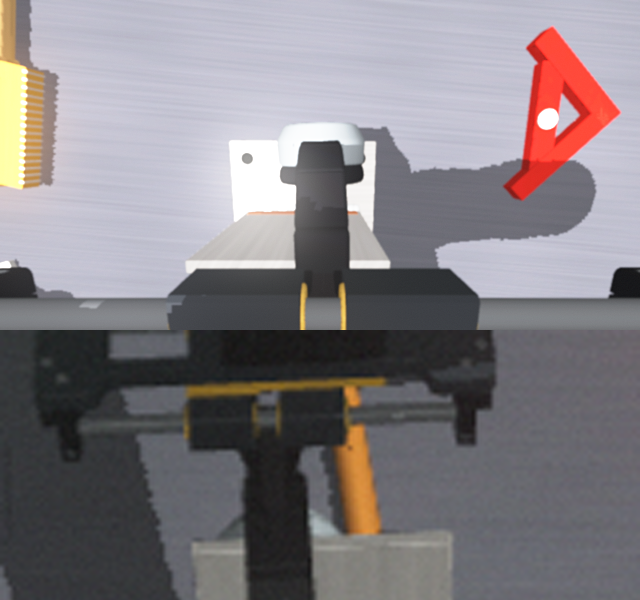

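Fingers are shut at crop (275,390), band still below them at (275,540). I check heights numerically by projecting the fingertips, band and bar into the scene picture.

```bash
python3 - <<'E'
from h import *
s=r.sense();q=viewer.capture('scene');p=viewer.capture('wrist')
T=s['tcp_pos']
print('tip pts scene',np.round(proj(q,[[T[0]+.0095,T[1],T[2]-.019],[T[0]-.0095,T[1],T[2]-.019],[T[0]+.01,T[1],T[2]+.03]]),1).tolist())
print('crown top back/mid/front edge',np.round(proj(q,[[.627-.026,-.041,.206],[.627,-.041,.206],[.627+.026,-.041,.206],[.63+.026,-.041,.190]]),1).tolist())
print('bar top',np.round(proj(q,[[.628,-.0228+.06,.19],[.628,-.0228-.06,.19]]),1).tolist())
print('cup outer',np.round(proj(q,[[.627+.088,-.041,.19-.113]]),1).tolist())
print('wrist: tip',np.round(proj(p,[[T[0],T[1],T[2]-.019],[.627+.026,-.041,.206],[.627+.015,-.041,.206]],s),1).tolist(), 'bar',np.round(proj(p,[[.628,-.0228+.06,.19]],s),1).tolist())
old=cv2.imread('pics/scene0.png');a=q['image'][...,::-1]
pair=np.hstack([cv2.resize(x[215:345,255:355],(400,520),interpolation=cv2.INTER_CUBIC) for x in(old,a)])
cv2.imwrite('pics/c3.png',pair)
m=spotter.silhouettes('ear_defenders',q)[:1]
for k in m: 
  y,x=np.nonzero(k['region']);print(k['score'],x.min(),x.max(),y.min(),y.max())
E
```

```text
tip pts scene [[298.2, 255.1], [298.9, 247.0], [297.0, 238.1]]
crown top back/mid/front edge [[299.5, 235.5], [298.5, 246.4], [297.5, 257.5], [297.7, 264.3]]
bar top [[341.2, 253.4], [276.3, 251.6]]
cup outer [[298.2, 325.1]]
wrist: tip [[324.5, 269.9], [328.1, 231.7], [326.2, 251.8]] bar [[189.8, 255.8]]
0.65 284 321 237 335
```

View pics/c3.png

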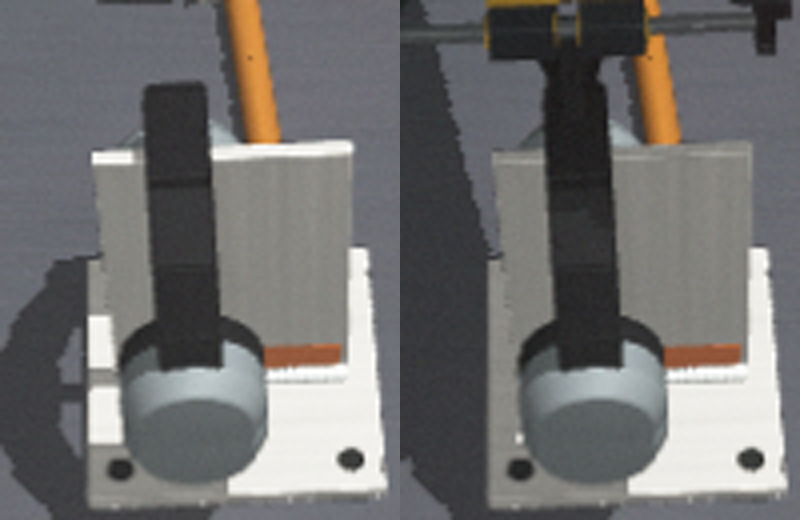

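```bash
python3 - <<'E'
from h import *
s=r.sense();p=viewer.capture('wrist')
print('plate back corners: seen (230,140),(375,141)',np.round(proj(p,[[.6934,.0589,.01],[.7045,-.0907,.01]],s),1).tolist())
a=np.radians(5);Rz=np.array([[np.cos(a),-np.sin(a),0],[np.sin(a),np.cos(a),0],[0,0,1]])
for z in(.17,.19): print('bar back edge ends: seen (187,262),(390,262)',np.round(proj(p,(Rz@np.array([[.004,.06,z],[.004,-.06,z]]).T).T+[.624,-.0228,0],s),1).tolist())
M=np.array(p['mount']);print('cam pos',(s['ee_rot']@M[:3,3]+s['tcp_pos']))
# fingertip in tool coords
R=M[:3,:3].T
X=np.array([[.019,0,0],[.019,.01,-.0095],[.019,-.01,-.0095],[0,.0,-.0095],[-.03,0,-.01]]);c=(X-M[:3,3])@M[:3,:3]
print('tips',np.round(cv2.projectPoints(c,np.zeros(3),np.zeros(3),K(p),np.array(p['dist']))[0][:,0],1).tolist())
im=p['image'];print(im[255:330:5,324].tolist());print(im[280,290:360:4].mean(1).astype(int).tolist());print(im[262,180:200].mean(1).astype(int).tolist(),im[250:275,200].mean(1).astype(int).tolist())
cv2.imwrite('pics/c4.png',cv2.resize(np.clip(im[120:330,220:430].astype(float)*2.2,0,255).astype(np.uint8),(600,600),interpolation=cv2.INTER_CUBIC)[...,::-1])
E
```

```text
plate back corners: seen (230,140),(375,141) [[232.0, 142.2], [377.9, 144.4]]
bar back edge ends: seen (187,262),(390,262) [[201.1, 254.5], [388.5, 254.6]]
bar back edge ends: seen (187,262),(390,262) [[189.7, 264.3], [394.7, 264.4]]
cam pos [ 0.69443408 -0.03441754  0.38711223]
tips [[324.5, 269.9], [341.9, 254.3], [307.1, 254.3], [324.7, 264.7], [325.1, 285.1]]
[[62, 61, 62], [59, 58, 59], [59, 58, 60], [56, 55, 56], [55, 52, 53], [54, 51, 52], [52, 48, 49], [53, 49, 50], [50, 47, 47], [101, 102, 104], [119, 119, 121], [126, 127, 130], [130, 131, 134], [129, 131, 134], [124, 124, 128]]
[64, 63, 63, 58, 45, 46, 53, 53, 51, 51, 51, 43, 39, 47, 55, 56, 55, 53]
[197, 197, 197, 196, 201, 217, 234, 240, 241, 241, 241, 241, 240, 240, 240, 241, 242, 241, 240, 239] [188, 188, 188, 188, 189, 188, 189, 190, 189, 193, 214, 234, 238, 238, 239, 239, 241, 233, 175, 101, 69, 70, 71, 70, 70]
```

View pics/c4.png

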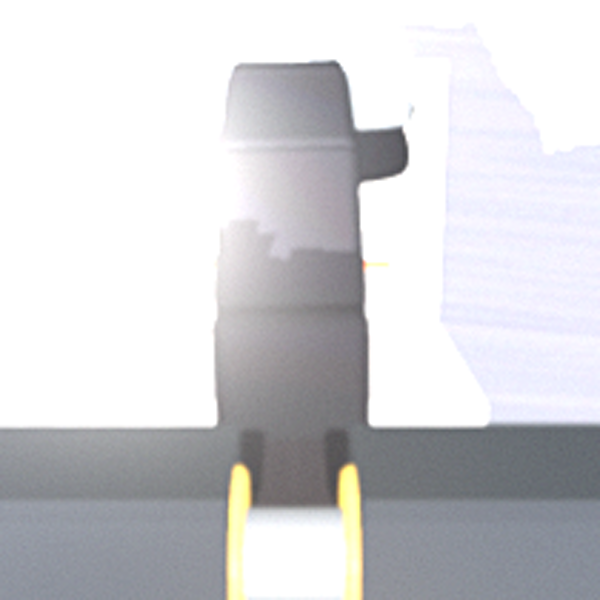

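The model matches the bar and band, so the doubt is about where the fingertips really are. I'll back off and view the open fingers with the tip model overlaid.

Emit:
{"fn": "play_rows", "kwargs": {"commands": [{"fingers": 1, "tx": -0.04, "ty": 0, "tz": 0, "ax": 0, "ay": 0, "az": 0}, {"fingers": 0.3, "tx": -0.08, "ty": 0, "tz": 0, "ax": 0, "ay": 0, "az": 0}, {"fingers": 0.3, "tx": -0.08, "ty": 0, "tz": 0, "ax": 0, "ay": 0, "az": 0}, {"fingers": 0.3, "tx": -0.08, "ty": 0, "tz": 0, "ax": 0, "ay": 0, "az": 0}, {"fingers": 0.3, "tx": -0.08, "ty": 0, "tz": 0, "ax": 0, "ay": 0, "az": 0}]}}

```text
time_s: 6.17
tcp_pos: [0.6267, -0.0414, 0.2711]
ee_rot: [[-0.0, 0.087, -0.996], [0.001, -0.996, -0.087], [-1.0, -0.001, 0.0]]
wrist_force: [-0.0, 0.8, -0.5]
gripper_width: 0.226
```

```bash
python3 - <<'E'
from h import *
s=r.sense();p=viewer.capture('wrist');q=viewer.capture('scene');print(s['tcp_pos'],s['gripper_width'],s['wrist_force'])
w=s['gripper_width']*.0435
def tw(X): return np.array(X)@s['ee_rot'].T+s['tcp_pos']
X=[[x,sg*w,z] for x in(.019,0,-.03) for sg in(-1,1) for z in(-.0095,.0095)]+[[.019,0,0],[0,0,0]]
a=np.clip(p['image'].astype(float)*2,0,255).astype(np.uint8);b=np.clip(q['image'].astype(float)*1.5,0,255).astype(np.uint8)
A=cv2.resize(a[200:400,220:430],(420,400),interpolation=cv2.INTER_CUBIC);B=cv2.resize(b[180:280,250:345],(380,400),interpolation=cv2.INTER_CUBIC)
for u in proj(p,tw(X),s): cv2.circle(A,tuple(np.round((u-[220,200])*2).astype(int)),2,(0,255,0),-1)
for u in proj(q,tw(X)): cv2.circle(B,tuple(np.round((u-[250,180])*4).astype(int)),2,(0,255,0),-1)
cv2.imwrite('pics/c5.png',np.hstack([A,B])[...,::-1])
E
```

```text
[ 0.62667001 -0.04135054  0.27108391] 0.2262033925481833 [-0.04283825  0.81327162 -0.53086698]
```

View pics/c5.png

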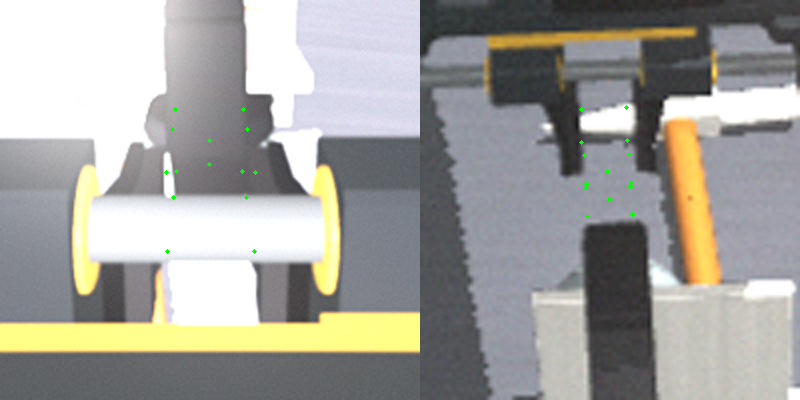

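```bash
python3 - <<'E'
from h import *
s=r.sense();p=viewer.capture('wrist');q=viewer.capture('scene');print(s['gripper_width'])
def P(c,s=None):
    R,t=cam(c,s);return np.c_[R,t]
def und(c,u): return cv2.undistortPoints(np.array([[u]],float),K(c),np.array(c['dist']))[0,0]
for us,uw in (((287.5,223.5),(354,272)),((310,223),(287,272))):
    X=cv2.triangulatePoints(P(q),P(p,s),und(q,us),und(p,uw))[:,0];X=X[:3]/X[3]
    print(X,'tool',np.round(s['ee_rot'].T@(X-s['tcp_pos']),4),'reproj',proj(q,X),proj(p,X,s))
for x in(.0,.01,.019):
  for z in (-.0095,0,.0095): print(x,z,np.round(proj(q,s['tcp_pos']+s['ee_rot']@[x,.02,z]),1),np.round(proj(p,s['tcp_pos']+s['ee_rot']@[x,.02,z],s),1))
E
```

```text
0.29819014885447037
[ 0.63629166 -0.05577367  0.27916314] tool [-0.0091  0.0151 -0.0086] reproj [[287.84168159 223.53533174]] [[355.18332128 272.13268387]]
[ 0.63133105 -0.0197096   0.27537971] tool [-0.0053 -0.0212 -0.0069] reproj [[308.87580472 223.3510969 ]] [[283.12230522 272.92190092]]
0.0 -0.0095 [[285.3 227.5]] [[363.  264.7]]
0.0 0 [[285.3 223.4]] [[362.5 281.8]]
0.0 0.0095 [[285.3 219.3]] [[362.  298.5]]
0.01 -0.0095 [[285.7 231.2]] [[361. 259.]]
0.01 0 [[285.6 227.1]] [[360.5 275.3]]
0.01 0.0095 [[285.6 223.1]] [[360.1 291.2]]
0.019 -0.0095 [[285.9 234.5]] [[359.3 254.3]]
0.019 0 [[285.9 230.4]] [[358.9 269.9]]
0.019 0.0095 [[285.9 226.4]] [[358.5 285.3]]
```

Both cameras put the real fingertips at about tool x = -0.007, some 25 mm short of the stated +19 mm. That explains the empty closing above the crown. Going lower, in steps, while watching the force.

Emit:
{"fn": "play_rows", "kwargs": {"commands": [{"fingers": -0.2, "tx": 0.02, "ty": 0, "tz": 0, "ax": 0, "ay": 0, "az": 0}, {"fingers": -0.2, "tx": 0.05, "ty": 0, "tz": 0, "ax": 0, "ay": 0, "az": 0}, {"fingers": -0.2, "tx": 0.065, "ty": 0, "tz": 0, "ax": 0, "ay": 0, "az": 0}, {"fingers": -0.2, "tx": 0.073, "ty": 0, "tz": 0, "ax": 0, "ay": 0, "az": 0}, {"fingers": -0.2, "tx": 0.08, "ty": 0, "tz": 0, "ax": 0, "ay": 0, "az": 0}]}}

```text
time_s: 6.78
tcp_pos: [0.6268, -0.0416, 0.2104]
ee_rot: [[-0.001, 0.088, -0.996], [-0.001, -0.996, -0.088], [-1.0, 0.001, 0.002]]
wrist_force: [0.1, -0.1, 0.7]
gripper_width: 0.577
```

Emit:
{"fn": "play_rows", "kwargs": {"commands": [{"fingers": -0.2, "tx": 0.005, "ty": 0, "tz": 0, "ax": 0, "ay": 0, "az": 0}, {"fingers": -0.2, "tx": 0.01, "ty": 0, "tz": 0, "ax": 0, "ay": 0, "az": 0}, {"fingers": -0.2, "tx": 0.014, "ty": 0, "tz": 0, "ax": 0, "ay": 0, "az": 0}, {"fingers": -0.2, "tx": 0.016, "ty": 0, "tz": 0, "ax": 0, "ay": 0, "az": 0}, {"fingers": -0.2, "tx": 0.018, "ty": 0, "tz": 0, "ax": 0, "ay": 0, "az": 0}]}}

```text
time_s: 7.2
tcp_pos: [0.6272, -0.0415, 0.1982]
ee_rot: [[0.001, 0.088, -0.996], [0.0, -0.996, -0.088], [-1.0, 0.0, -0.001]]
wrist_force: [0.4, 0.2, -0.3]
gripper_width: 0.596
```

```bash
python3 - <<'E'
from h import *
s=r.sense();print(s['tcp_pos'],s['wrist_force'],s['gripper_width'])
q=viewer.capture('scene')
b=np.clip(q['image'].astype(float)*1.6,0,255).astype(np.uint8)
B=cv2.resize(b[205:295,240:360],(800,600),interpolation=cv2.INTER_CUBIC)
cv2.imwrite('pics/c6.png',B[...,::-1])
E
```

```text
[ 0.62724254 -0.04147249  0.19818991] [ 0.42985005  0.19549627 -0.34201971] 0.5964258519111697
```

View pics/c6.png

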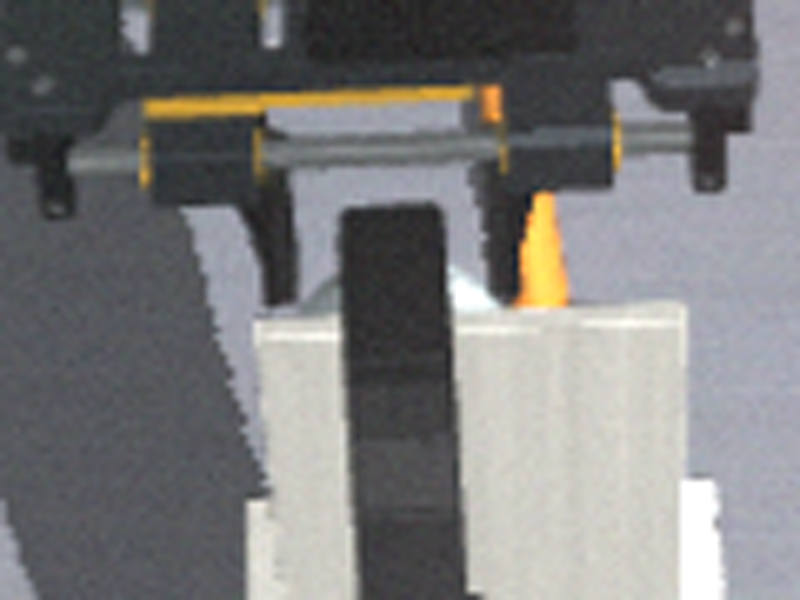

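Tips end at crop (275,303) and (505,303), astride the band (crown at 340–445) and about 10 mm above the bar's top edge. Going down another ~10 mm in steps.

Emit:
{"fn": "play_rows", "kwargs": {"commands": [{"fingers": -0.2, "tx": 0.004, "ty": 0, "tz": 0, "ax": 0, "ay": 0, "az": 0}, {"fingers": -0.2, "tx": 0.007, "ty": 0, "tz": 0, "ax": 0, "ay": 0, "az": 0}, {"fingers": -0.2, "tx": 0.007, "ty": 0, "tz": 0, "ax": 0, "ay": 0, "az": 0}]}}

```text
time_s: 7.5
tcp_pos: [0.6267, -0.0415, 0.1921]
ee_rot: [[-0.001, 0.088, -0.996], [0.0, -0.996, -0.088], [-1.0, -0.0, 0.001]]
wrist_force: [0.2, -0.9, -0.6]
gripper_width: 0.595
```

Emit:
{"fn": "play_rows", "kwargs": {"commands": [{"fingers": -0.2, "tx": 0.002, "ty": 0, "tz": 0, "ax": 0, "ay": 0, "az": 0}, {"fingers": -0.2, "tx": 0.004, "ty": 0, "tz": 0, "ax": 0, "ay": 0, "az": 0}, {"fingers": -0.2, "tx": 0.004, "ty": 0, "tz": 0, "ax": 0, "ay": 0, "az": 0}]}}

```text
time_s: 7.75
tcp_pos: [0.6268, -0.0415, 0.1893]
ee_rot: [[-0.001, 0.088, -0.996], [0.0, -0.996, -0.088], [-1.0, -0.0, 0.001]]
wrist_force: [0.4, 0.1, -0.1]
gripper_width: 0.604
```

Emit:
{"fn": "play_rows", "kwargs": {"commands": [{"fingers": -0.2, "tx": 0.002, "ty": 0, "tz": 0, "ax": 0, "ay": 0, "az": 0}, {"fingers": -0.2, "tx": 0.002, "ty": 0, "tz": 0, "ax": 0, "ay": 0, "az": 0}]}}

```text
time_s: 7.92
tcp_pos: [0.6269, -0.0415, 0.1879]
ee_rot: [[-0.0, 0.088, -0.996], [0.0, -0.996, -0.088], [-1.0, -0.0, 0.0]]
wrist_force: [-0.0, -0.3, 0.0]
gripper_width: 0.601
```

Emit:
{"fn": "play_rows", "kwargs": {"commands": [{"fingers": 1, "tx": 0, "ty": 0, "tz": 0, "ax": 0, "ay": 0, "az": 0}, {"fingers": 1, "tx": 0, "ty": 0, "tz": 0, "ax": 0, "ay": 0, "az": 0}, {"fingers": 1, "tx": 0, "ty": 0, "tz": 0, "ax": 0, "ay": 0, "az": 0}, {"fingers": 1, "tx": 0, "ty": 0, "tz": 0, "ax": 0, "ay": 0, "az": 0}, {"fingers": 1, "tx": 0, "ty": 0, "tz": 0, "ax": 0, "ay": 0, "az": 0}]}}

```text
time_s: 8.33
tcp_pos: [0.6271, -0.0414, 0.1882]
ee_rot: [[0.0, 0.088, -0.996], [0.0, -0.996, -0.088], [-1.0, -0.0, -0.0]]
wrist_force: [-0.3, 0.7, 0.3]
gripper_width: 0.335
```

Emit:
{"fn": "play_rows", "kwargs": {"commands": [{"fingers": 1, "tx": 0, "ty": 0, "tz": 0, "ax": 0, "ay": 0, "az": 0}, {"fingers": 1, "tx": 0, "ty": 0, "tz": 0, "ax": 0, "ay": 0, "az": 0}, {"fingers": 1, "tx": 0, "ty": 0, "tz": 0, "ax": 0, "ay": 0, "az": 0}, {"fingers": 1, "tx": 0, "ty": 0, "tz": 0, "ax": 0, "ay": 0, "az": 0}, {"fingers": 1, "tx": 0, "ty": 0, "tz": 0, "ax": 0, "ay": 0, "az": 0}]}}

```text
time_s: 8.75
tcp_pos: [0.6271, -0.0415, 0.1882]
ee_rot: [[0.0, 0.088, -0.996], [0.0, -0.996, -0.088], [-1.0, -0.0, -0.0]]
wrist_force: [-0.2, 1.3, 0.4]
gripper_width: 0.338
```

Gripped: opening 0.338 × 87 = 29 mm, matching the 30 mm band. Lifting clear of the bar.

Emit:
{"fn": "play_rows", "kwargs": {"commands": [{"fingers": 1, "tx": -0.01, "ty": 0, "tz": 0, "ax": 0, "ay": 0, "az": 0}, {"fingers": 1, "tx": -0.03, "ty": 0, "tz": 0, "ax": 0, "ay": 0, "az": 0}, {"fingers": 1, "tx": -0.06, "ty": 0, "tz": 0, "ax": 0, "ay": 0, "az": 0}, {"fingers": 1, "tx": -0.09, "ty": 0, "tz": 0, "ax": 0, "ay": 0, "az": 0}, {"fingers": 1, "tx": -0.12, "ty": 0, "tz": 0, "ax": 0, "ay": 0, "az": 0}]}}

```text
time_s: 9.17
tcp_pos: [0.6264, -0.0415, 0.2785]
ee_rot: [[-0.002, 0.087, -0.996], [0.0, -0.996, -0.087], [-1.0, -0.0, 0.002]]
wrist_force: [0.7, -0.4, -2.6]
gripper_width: 0.341
```

Emit:
{"fn": "play_rows", "kwargs": {"commands": [{"fingers": 1, "tx": -0.03, "ty": 0, "tz": 0, "ax": 0, "ay": 0, "az": 0}, {"fingers": 1, "tx": -0.06, "ty": 0, "tz": 0, "ax": 0, "ay": 0, "az": 0}, {"fingers": 1, "tx": -0.09, "ty": 0, "tz": 0, "ax": 0, "ay": 0, "az": 0}, {"fingers": 1, "tx": -0.12, "ty": 0, "tz": 0, "ax": 0, "ay": 0, "az": 0}, {"fingers": 1, "tx": -0.145, "ty": 0, "tz": 0, "ax": 0, "ay": 0, "az": 0}]}}

```text
time_s: 9.58
tcp_pos: [0.6267, -0.0416, 0.3883]
ee_rot: [[-0.0, 0.088, -0.996], [0.0, -0.996, -0.088], [-1.0, -0.0, 0.0]]
wrist_force: [0.9, -0.5, -2.1]
gripper_width: 0.335
```

```bash
python3 - <<'E'
from h import *
s=r.sense();print(s['tcp_pos'],s['wrist_force'],s['gripper_width'])
p=viewer.capture('wrist');q=viewer.capture('scene')
for c in(p,q):
  for k in spotter.silhouettes('ear_defenders',c)[:2]:
    y,x=np.nonzero(k['region']);print(k['score'],k['uv'],x.min(),x.max(),y.min(),y.max())
E0=s['tcp_pos']+[0,0,.002]
Rz=down(-85)[:,[2,1,0]]*[-1,-1,-1]
X=[[sx*.088,0,z] for sx in(1,-1) for z in(-.08,-.159)]
print(np.round(proj(p,(Rz@np.array(X).T).T+E0,s)).tolist(),np.round(proj(q,(Rz@np.array([[.088,0,-.113]]).T).T+E0)).tolist())
plan([((.467,-.350,.388),down(-81.4))])
E
```

```text
[ 0.62666675 -0.04155572  0.38834482] [ 0.8999026  -0.49104946 -2.11613874] 0.33522251961121463
0.78 [295.2, 219.7] 275 319 156 273
[[324.0, 119.0], [324.0, 126.0], [324.0, 349.0], [324.0, 307.0]] [[297.0, 260.0]]
{'tx': -0.0015, 'ty': 0.1958, 'tz': 0.124, 'ax': -0.0099, 'ay': 0.0002, 'az': 0.0002} -> [ 0.547 -0.196  0.387] 174mm
{'tx': -0.0015, 'ty': 0.1918, 'tz': 0.1301, 'ax': -0.0099, 'ay': 0.0002, 'az': 0.0002} -> [ 0.467 -0.35   0.388] 174mm
```

Emit:
{"fn": "play_rows", "kwargs": {"commands": [{"fingers": 1, "tx": 0, "ty": 0.0235, "tz": 0.0149, "ax": -0.001, "ay": 0, "az": 0}, {"fingers": 1, "tx": 0, "ty": 0.0666, "tz": 0.0422, "ax": -0.003, "ay": 0, "az": 0}, {"fingers": 1, "tx": 0, "ty": 0.11, "tz": 0.0694, "ax": -0.005, "ay": 0, "az": 0}, {"fingers": 1, "tx": 0, "ty": 0.153, "tz": 0.0967, "ax": -0.0075, "ay": 0, "az": 0}, {"fingers": 1, "tx": 0, "ty": 0.1958, "tz": 0.124, "ax": -0.0099, "ay": 0, "az": 0}]}}

```text
time_s: 10.2
tcp_pos: [0.5454, -0.1967, 0.3842]
ee_rot: [[-0.005, 0.12, -0.993], [0.001, -0.993, -0.12], [-1.0, -0.002, 0.005]]
wrist_force: [0.6, -0.8, -2.8]
gripper_width: 0.336
```

Emit:
{"fn": "play_rows", "kwargs": {"commands": [{"fingers": 1, "tx": 0, "ty": 0.045, "tz": 0.0305, "ax": -0.002, "ay": 0, "az": 0}, {"fingers": 1, "tx": 0, "ty": 0.09, "tz": 0.061, "ax": -0.004, "ay": 0, "az": 0}, {"fingers": 1, "tx": 0, "ty": 0.13, "tz": 0.0882, "ax": -0.006, "ay": 0, "az": 0}, {"fingers": 1, "tx": 0, "ty": 0.165, "tz": 0.1119, "ax": -0.008, "ay": 0, "az": 0}, {"fingers": 1, "tx": 0, "ty": 0.1918, "tz": 0.1301, "ax": -0.0099, "ay": 0, "az": 0}]}}

```text
time_s: 10.62
tcp_pos: [0.465, -0.3519, 0.3844]
ee_rot: [[-0.004, 0.148, -0.989], [0.002, -0.989, -0.148], [-1.0, -0.003, 0.004]]
wrist_force: [-0.1, -0.9, -2.0]
gripper_width: 0.338
```

Emit:
{"fn": "play_rows", "kwargs": {"commands": [{"fingers": 1, "tx": 0, "ty": 0, "tz": 0, "ax": 0, "ay": 0, "az": 0}, {"fingers": 1, "tx": 0, "ty": 0, "tz": 0, "ax": 0, "ay": 0, "az": 0}, {"fingers": 1, "tx": 0, "ty": 0, "tz": 0, "ax": 0, "ay": 0, "az": 0}]}}

```text
time_s: 10.87
tcp_pos: [0.4672, -0.3498, 0.3851]
ee_rot: [[-0.002, 0.149, -0.989], [0.002, -0.989, -0.149], [-1.0, -0.002, 0.002]]
wrist_force: [-0.4, 0.4, -3.8]
gripper_width: 0.338
```

```bash
python3 - <<'E'
from h import *
s=r.sense();print(s['tcp_pos'],s['wrist_force'],s['gripper_width'])
p=viewer.capture('wrist');q=viewer.capture('scene')
a=p['image'][:400].copy()
yr=np.radians(8.6);ey=np.array([-np.sin(yr),np.cos(yr),0]);ex=np.array([np.cos(yr),np.sin(yr),0]);Rl=np.array([.4655,-.3495,.195])
for c,im in((p,a),(q,q['image'])):
  ss=s if c is p else None
  for o in(-.01,.01):
    u=np.round(proj(c,[Rl+ey*.12+ex*o,Rl-ey*.12+ex*o],ss)).astype(int);cv2.line(im,tuple(map(int,u[0])),tuple(map(int,u[1])),(255,0,0),1)
A=cv2.resize(a,(480,300));B=cv2.resize(q['image'][130:330,60:273],(320,300),interpolation=cv2.INTER_CUBIC)
cv2.imwrite('pics/c7.png',np.hstack([A,B])[...,::-1])
E
```

```text
[ 0.46720669 -0.34975866  0.38512514] [-0.39982809  0.38395772 -3.78111891] 0.33824038170776194
```

View pics/c7.png

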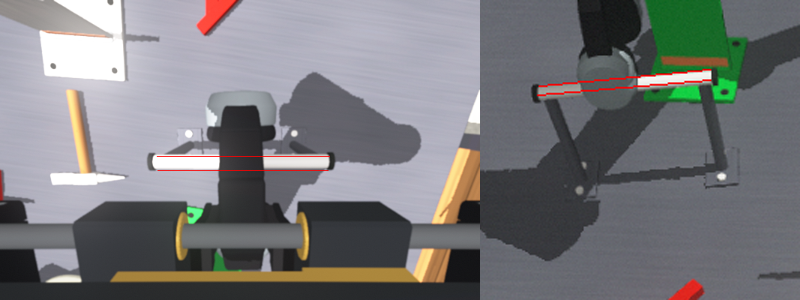

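Overlay lies on the rail in the wrist view (tube row 162, columns 150–333 in the crop), with the ear defenders' band centred over it. Lowering.

Emit:
{"fn": "play_rows", "kwargs": {"commands": [{"fingers": 1, "tx": 0.02, "ty": 0, "tz": 0, "ax": 0, "ay": 0, "az": 0}, {"fingers": 1, "tx": 0.05, "ty": 0, "tz": 0, "ax": 0, "ay": 0, "az": 0}, {"fingers": 1, "tx": 0.085, "ty": 0, "tz": 0, "ax": 0, "ay": 0, "az": 0}, {"fingers": 1, "tx": 0.12, "ty": 0, "tz": 0, "ax": 0, "ay": 0, "az": 0}, {"fingers": 1, "tx": 0.15, "ty": 0, "tz": 0, "ax": 0, "ay": 0, "az": 0}]}}

```text
time_s: 11.38
tcp_pos: [0.4675, -0.3487, 0.2724]
ee_rot: [[-0.001, 0.151, -0.989], [0.001, -0.989, -0.151], [-1.0, -0.001, 0.001]]
wrist_force: [-0.9, 0.2, -3.6]
gripper_width: 0.333
```

Emit:
{"fn": "play_rows", "kwargs": {"commands": [{"fingers": 1, "tx": 0.03, "ty": 0, "tz": 0, "ax": 0, "ay": 0, "az": 0}, {"fingers": 1, "tx": 0.055, "ty": 0, "tz": 0, "ax": 0, "ay": 0, "az": 0}, {"fingers": 1, "tx": 0.07, "ty": 0, "tz": 0, "ax": 0, "ay": 0, "az": 0}, {"fingers": 1, "tx": 0.08, "ty": 0, "tz": 0, "ax": 0, "ay": 0, "az": 0}, {"fingers": 1, "tx": 0.08, "ty": 0, "tz": 0, "ax": 0, "ay": 0, "az": 0}]}}

```text
time_s: 11.8
tcp_pos: [0.4671, -0.3489, 0.2124]
ee_rot: [[-0.003, 0.151, -0.989], [0.002, -0.989, -0.151], [-1.0, -0.002, 0.003]]
wrist_force: [-0.6, 0.3, -3.1]
gripper_width: 0.335
```

Emit:
{"fn": "play_rows", "kwargs": {"commands": [{"fingers": 1, "tx": 0.002, "ty": 0, "tz": 0, "ax": 0, "ay": 0, "az": 0}, {"fingers": 1, "tx": 0.004, "ty": 0, "tz": 0, "ax": 0, "ay": 0, "az": 0}, {"fingers": 1, "tx": 0.004, "ty": 0, "tz": 0, "ax": 0, "ay": 0, "az": 0}]}}

```text
time_s: 12.05
tcp_pos: [0.4679, -0.3503, 0.2122]
ee_rot: [[0.001, 0.15, -0.989], [-0.001, -0.989, -0.15], [-1.0, 0.001, -0.001]]
wrist_force: [-0.5, -0.2, -3.1]
gripper_width: 0.336
```

Emit:
{"fn": "play_rows", "kwargs": {"commands": [{"fingers": 1, "tx": 0.003, "ty": 0, "tz": 0, "ax": 0, "ay": 0, "az": 0}, {"fingers": 1, "tx": 0.006, "ty": 0, "tz": 0, "ax": 0, "ay": 0, "az": 0}, {"fingers": 1, "tx": 0.006, "ty": 0, "tz": 0, "ax": 0, "ay": 0, "az": 0}]}}

```text
time_s: 12.3
tcp_pos: [0.4672, -0.3502, 0.2066]
ee_rot: [[-0.0, 0.149, -0.989], [0.0, -0.989, -0.149], [-1.0, -0.0, 0.0]]
wrist_force: [0.1, -1.1, -3.9]
gripper_width: 0.341
```

Emit:
{"fn": "play_rows", "kwargs": {"commands": [{"fingers": 1, "tx": 0.002, "ty": 0, "tz": 0, "ax": 0, "ay": 0, "az": 0}, {"fingers": 1, "tx": 0.004, "ty": 0, "tz": 0, "ax": 0, "ay": 0, "az": 0}, {"fingers": 1, "tx": 0.004, "ty": 0, "tz": 0, "ax": 0, "ay": 0, "az": 0}]}}

```text
time_s: 12.55
tcp_pos: [0.4672, -0.3502, 0.2035]
ee_rot: [[-0.001, 0.149, -0.989], [0.0, -0.989, -0.149], [-1.0, -0.0, 0.001]]
wrist_force: [0.5, -0.7, -3.0]
gripper_width: 0.34
```

Emit:
{"fn": "play_rows", "kwargs": {"commands": [{"fingers": 1, "tx": 0.002, "ty": 0, "tz": 0, "ax": 0, "ay": 0, "az": 0}, {"fingers": 1, "tx": 0.002, "ty": 0, "tz": 0, "ax": 0, "ay": 0, "az": 0}]}}

```text
time_s: 12.72
tcp_pos: [0.4674, -0.3504, 0.2032]
ee_rot: [[0.0, 0.15, -0.989], [-0.001, -0.989, -0.15], [-1.0, 0.001, -0.0]]
wrist_force: [-1.2, 0.5, 1.0]
gripper_width: 0.341
```

Emit:
{"fn": "play_rows", "kwargs": {"commands": [{"fingers": 1, "tx": 0.002, "ty": 0, "tz": 0, "ax": 0, "ay": 0, "az": 0}, {"fingers": 1, "tx": 0.002, "ty": 0, "tz": 0, "ax": 0, "ay": 0, "az": 0}]}}

```text
time_s: 12.88
tcp_pos: [0.4675, -0.3504, 0.2031]
ee_rot: [[0.001, 0.15, -0.989], [-0.001, -0.989, -0.15], [-1.0, 0.001, -0.001]]
wrist_force: [-2.5, 3.5, 6.7]
gripper_width: 0.34
```

Contact at TCP z = 0.203, as predicted. Releasing and backing straight up.

Emit:
{"fn": "play_rows", "kwargs": {"commands": [{"fingers": 0.2, "tx": -0.002, "ty": 0, "tz": 0, "ax": 0, "ay": 0, "az": 0}, {"fingers": 0.1, "tx": -0.002, "ty": 0, "tz": 0, "ax": 0, "ay": 0, "az": 0}, {"fingers": 0, "tx": -0.002, "ty": 0, "tz": 0, "ax": 0, "ay": 0, "az": 0}, {"fingers": -0.1, "tx": -0.002, "ty": 0, "tz": 0, "ax": 0, "ay": 0, "az": 0}, {"fingers": -0.2, "tx": -0.002, "ty": 0, "tz": 0, "ax": 0, "ay": 0, "az": 0}]}}

```text
time_s: 13.3
tcp_pos: [0.4675, -0.3504, 0.2022]
ee_rot: [[-0.0, 0.149, -0.989], [-0.0, -0.989, -0.149], [-1.0, 0.0, 0.0]]
wrist_force: [0.2, 0.1, -0.9]
gripper_width: 0.546
```

Emit:
{"fn": "play_rows", "kwargs": {"commands": [{"fingers": -0.2, "tx": 0, "ty": 0, "tz": 0, "ax": 0, "ay": 0, "az": 0}, {"fingers": -0.2, "tx": 0, "ty": 0, "tz": 0, "ax": 0, "ay": 0, "az": 0}, {"fingers": -0.2, "tx": 0, "ty": 0, "tz": 0, "ax": 0, "ay": 0, "az": 0}, {"fingers": -0.2, "tx": 0, "ty": 0, "tz": 0, "ax": 0, "ay": 0, "az": 0}, {"fingers": -0.2, "tx": 0, "ty": 0, "tz": 0, "ax": 0, "ay": 0, "az": 0}]}}

```text
time_s: 13.72
tcp_pos: [0.4674, -0.3503, 0.2024]
ee_rot: [[-0.0, 0.149, -0.989], [0.0, -0.989, -0.149], [-1.0, -0.0, 0.0]]
wrist_force: [-0.7, 0.1, -0.7]
gripper_width: 0.6
```

Emit:
{"fn": "play_rows", "kwargs": {"commands": [{"fingers": -0.2, "tx": -0.02, "ty": 0, "tz": 0, "ax": 0, "ay": 0, "az": 0}, {"fingers": -0.2, "tx": -0.06, "ty": 0, "tz": 0, "ax": 0, "ay": 0, "az": 0}, {"fingers": -0.2, "tx": -0.11, "ty": 0, "tz": 0, "ax": 0, "ay": 0, "az": 0}, {"fingers": -0.2, "tx": -0.16, "ty": 0, "tz": 0, "ax": 0, "ay": 0, "az": 0}, {"fingers": -0.2, "tx": -0.21, "ty": 0, "tz": 0, "ax": 0, "ay": 0, "az": 0}]}}

```text
time_s: 14.13
tcp_pos: [0.467, -0.3502, 0.3617]
ee_rot: [[-0.0, 0.149, -0.989], [-0.0, -0.989, -0.149], [-1.0, 0.0, 0.0]]
wrist_force: [1.0, -0.6, -0.7]
gripper_width: 0.596
```

```bash
python3 - <<'E'
from h import *
s=r.sense();print(s['tcp_pos'],s['wrist_force'],s['gripper_width'])
p=viewer.capture('wrist');q=viewer.capture('top')
a=np.radians(8.6);Rz=np.array([[np.cos(a),-np.sin(a),0],[np.sin(a),np.cos(a),0],[0,0,1]])
X=[[sx*.088,0,z] for sx in(1,-1) for z in(-.07,-.159)]+[[0,.036,-.07],[0,-.036,-.07]]
for c,ss in((p,s),(q,None)):
  print(np.round(proj(c,(Rz@np.array(X).T).T+[.467,-.350,.205],ss)).tolist())
  for k in spotter.silhouettes('ear_defenders',c)[:1]:
    y,x=np.nonzero(k['region']);print(k['score'],k['uv'],x.min(),x.max(),y.min(),y.max())
E
```

```text
[ 0.46699319 -0.35019322  0.36173316] [ 0.96804211 -0.56170621 -0.7419888 ] 0.5955508797045969
[[323.0, 130.0], [323.0, 134.0], [323.0, 282.0], [323.0, 260.0], [292.0, 210.0], [355.0, 210.0]]
0.65 [321.6, 203.9] 292 351 132 278
[[460.0, 207.0], [450.0, 210.0], [473.0, 285.0], [463.0, 284.0], [451.0, 248.0], [483.0, 243.0]]
0.69 [480.0, 279.0] 472 485 273 284
```

Ear defenders hang where intended: wrist silhouette rows 132–278 against 130–282 predicted, columns 292–351 against 292–355. Now the flashlight, with the jaws set in the vertical (radial) plane so the later tilt cannot slip about the jaw axis.

```bash
python3 - <<'E'
from h import *
s=r.sense();print(np.round(s['joints'],1))
plan([((.475,-.30,.37),down(-81.4)),((.484,.326,.36),down(-146))],step=.17)
E
```

```text
[-21.   14.4  10.7  -0.  -86.2 119.6]
{'tx': -0.0118, 'ty': -0.0648, 'tz': -0.0196, 'ax': -0.0001, 'ay': -0.0009, 'az': -0.0004} -> [ 0.475 -0.3    0.37 ] 52mm
{'tx': 0.0033, 'ty': -0.2059, 'tz': -0.0342, 'ax': 0.0897, 'ay': -0.0, 'az': -0.0} -> [ 0.477 -0.144  0.368] 157mm
{'tx': 0.0033, 'ty': -0.2073, 'tz': 0.0244, 'ax': 0.0897, 'ay': -0.0, 'az': -0.0} -> [0.48  0.013 0.365] 157mm
{'tx': 0.0033, 'ty': -0.1923, 'tz': 0.0811, 'ax': 0.0897, 'ay': -0.0, 'az': -0.0} -> [0.482 0.17  0.362] 157mm
{'tx': 0.0033, 'ty': -0.1621, 'tz': 0.1314, 'ax': 0.0897, 'ay': -0.0, 'az': -0.0} -> [0.484 0.326 0.36 ] 157mm
```

```bash
python3 - <<'E'
from h import *
plan([((.475,-.30,.37),down(-81.4)),((.484,.326,.35),down(-130))],step=.17)
E
```

```text
{'tx': -0.0118, 'ty': -0.0648, 'tz': -0.0196, 'ax': -0.0001, 'ay': -0.0009, 'az': -0.0004} -> [ 0.475 -0.3    0.37 ] 52mm
{'tx': 0.0067, 'ty': -0.2059, 'tz': -0.0342, 'ax': 0.0675, 'ay': -0.0, 'az': -0.0} -> [ 0.477 -0.144  0.365] 157mm
{'tx': 0.0067, 'ty': -0.2085, 'tz': 0.0099, 'ax': 0.0675, 'ay': -0.0, 'az': -0.0} -> [0.48  0.013 0.36 ] 157mm
{'tx': 0.0067, 'ty': -0.2017, 'tz': 0.0536, 'ax': 0.0675, 'ay': -0.0, 'az': -0.0} -> [0.482 0.17  0.355] 157mm
{'tx': 0.0067, 'ty': -0.1859, 'tz': 0.0948, 'ax': 0.0675, 'ay': -0.0, 'az': -0.0} -> [0.484 0.326 0.35 ] 157mm
```

Emit:
{"fn": "play_rows", "kwargs": {"commands": [{"fingers": -0.2, "tx": -0.0118, "ty": -0.0648, "tz": -0.0196, "ax": 0, "ay": 0, "az": 0}, {"fingers": -0.2, "tx": -0.0118, "ty": -0.0648, "tz": -0.0196, "ax": 0, "ay": 0, "az": 0}]}}

```text
time_s: 14.5
tcp_pos: [0.4744, -0.2978, 0.3677]
ee_rot: [[-0.002, 0.15, -0.989], [0.002, -0.989, -0.15], [-1.0, -0.002, 0.002]]
wrist_force: [-1.2, -0.3, 0.6]
gripper_width: 0.598
```

Emit:
{"fn": "play_rows", "kwargs": {"commands": [{"fingers": -0.2, "tx": 0.0067, "ty": -0.2059, "tz": -0.0342, "ax": 0.0675, "ay": 0, "az": 0}, {"fingers": -0.2, "tx": 0.0067, "ty": -0.2059, "tz": -0.0342, "ax": 0.0675, "ay": 0, "az": 0}, {"fingers": -0.2, "tx": 0.0067, "ty": -0.2059, "tz": -0.0342, "ax": 0.0675, "ay": 0, "az": 0}, {"fingers": -0.2, "tx": 0.0067, "ty": -0.2059, "tz": -0.0342, "ax": 0.0675, "ay": 0, "az": 0}, {"fingers": -0.2, "tx": 0.0067, "ty": -0.2059, "tz": -0.0342, "ax": 0.0675, "ay": 0, "az": 0}]}}

```text
time_s: 14.92
tcp_pos: [0.4762, -0.1388, 0.3625]
ee_rot: [[-0.002, -0.055, -0.998], [0.002, -0.998, 0.055], [-1.0, -0.002, 0.002]]
wrist_force: [-0.2, -0.1, -0.1]
gripper_width: 0.6
```

Emit:
{"fn": "play_rows", "kwargs": {"commands": [{"fingers": -0.2, "tx": 0.0067, "ty": -0.2085, "tz": 0.0099, "ax": 0.0675, "ay": 0, "az": 0}, {"fingers": -0.2, "tx": 0.0067, "ty": -0.2085, "tz": 0.0099, "ax": 0.0675, "ay": 0, "az": 0}, {"fingers": -0.2, "tx": 0.0067, "ty": -0.2085, "tz": 0.0099, "ax": 0.0675, "ay": 0, "az": 0}, {"fingers": -0.2, "tx": 0.0067, "ty": -0.2085, "tz": 0.0099, "ax": 0.0675, "ay": 0, "az": 0}, {"fingers": -0.2, "tx": 0.0067, "ty": -0.2085, "tz": 0.0099, "ax": 0.0675, "ay": 0, "az": 0}]}}

```text
time_s: 15.33
tcp_pos: [0.4787, 0.018, 0.3568]
ee_rot: [[-0.003, -0.264, -0.965], [0.001, -0.965, 0.264], [-1.0, 0.0, 0.003]]
wrist_force: [-0.2, -0.6, -0.0]
gripper_width: 0.598
```

Emit:
{"fn": "play_rows", "kwargs": {"commands": [{"fingers": -0.2, "tx": 0.0067, "ty": -0.2017, "tz": 0.0536, "ax": 0.0675, "ay": 0, "az": 0}, {"fingers": -0.2, "tx": 0.0067, "ty": -0.2017, "tz": 0.0536, "ax": 0.0675, "ay": 0, "az": 0}, {"fingers": -0.2, "tx": 0.0067, "ty": -0.2017, "tz": 0.0536, "ax": 0.0675, "ay": 0, "az": 0}, {"fingers": -0.2, "tx": 0.0067, "ty": -0.2017, "tz": 0.0536, "ax": 0.0675, "ay": 0, "az": 0}, {"fingers": -0.2, "tx": 0.0067, "ty": -0.2017, "tz": 0.0536, "ax": 0.0675, "ay": 0, "az": 0}]}}

```text
time_s: 15.75
tcp_pos: [0.4812, 0.174, 0.351]
ee_rot: [[-0.003, -0.462, -0.887], [-0.001, -0.887, 0.462], [-1.0, 0.002, 0.003]]
wrist_force: [0.1, -0.5, 0.1]
gripper_width: 0.603
```

Emit:
{"fn": "play_rows", "kwargs": {"commands": [{"fingers": -0.2, "tx": 0.0067, "ty": -0.1859, "tz": 0.0948, "ax": 0.0675, "ay": 0, "az": 0}, {"fingers": -0.2, "tx": 0.0067, "ty": -0.1859, "tz": 0.0948, "ax": 0.0675, "ay": 0, "az": 0}, {"fingers": -0.2, "tx": 0.0067, "ty": -0.1859, "tz": 0.0948, "ax": 0.0675, "ay": 0, "az": 0}, {"fingers": -0.2, "tx": 0.0067, "ty": -0.1859, "tz": 0.0948, "ax": 0.0675, "ay": 0, "az": 0}, {"fingers": -0.2, "tx": 0.0067, "ty": -0.1859, "tz": 0.0948, "ax": 0.0675, "ay": 0, "az": 0}]}}

```text
time_s: 16.17
tcp_pos: [0.4834, 0.3303, 0.3449]
ee_rot: [[-0.004, -0.64, -0.769], [-0.003, -0.769, 0.64], [-1.0, 0.004, 0.001]]
wrist_force: [0.8, 0.5, 0.2]
gripper_width: 0.601
```

```bash
python3 - <<'E'
from h import *
s=r.sense();print(s['tcp_pos'],s['wrist_force'],s['gripper_width'],np.round(s['joints'],2))
p=viewer.capture('wrist')
print('pred tail',proj(p,[[.484,.326,.178]],s),'mouth',proj(p,[[.484,.326,.088]],s))
for n in('flashlight','holder'):
  for k in spotter.silhouettes(n,p)[:2]:
    y,x=np.nonzero(k['region']);print(n,k['score'],k['uv'],x.min(),x.max(),y.min(),y.max(),len(x))
cv2.imwrite('pics/w3.png',p['image'][...,::-1])
E
```

```text
[0.48341638 0.33031341 0.34489384] [0.75401732 0.46809441 0.22592736] 0.6006521070228024 [ 5.015e+01  1.488e+01  9.220e+00 -7.000e-02 -8.459e+01  1.000e-01]
pred tail [[325.71406644 216.27788695]] mouth [[324.73317078 202.83520525]]
holder 0.74 [320.4, 185.9] 282 362 155 236 2762
```

```bash
python3 - <<'E'
from h import *
s=r.sense();p=viewer.capture('wrist')
print(np.round(proj(p,[[.484,.326,.178]],s),1), s['tcp_pos'])
g=cv2.cvtColor(p['image'],cv2.COLOR_RGB2GRAY);c=cv2.resize(g[170:260,275:375],None,fx=4,fy=4,interpolation=cv2.INTER_CUBIC)
h=cv2.HoughCircles(c,cv2.HOUGH_GRADIENT,1,20,param1=80,param2=20,minRadius=15,maxRadius=90)
if h is not None:
  for x,y,rr in h[0][:8]: print('circ',(x+.5)/4-.5+275,(y+.5)/4-.5+170,rr/4)
a=cv2.cvtColor(p['image'],cv2.COLOR_RGB2BGR)[150:250,270:380]
cv2.imwrite('pics/c8.png',cv2.resize(a,(660,600),interpolation=cv2.INTER_CUBIC))
E
```

```text
[[322.4 219.3]] [0.48372257 0.32554379 0.34735568]
circ 319.5 220.0 15.275
circ 319.75 205.0 10.325
circ 323.75 208.0 15.125
circ 319.5 214.75 10.675
circ 323.5 197.5 10.3
circ 313.0 208.25 9.475
circ 317.25 199.25 8.25
circ 316.0 224.0 10.475
```

View pics/c8.png

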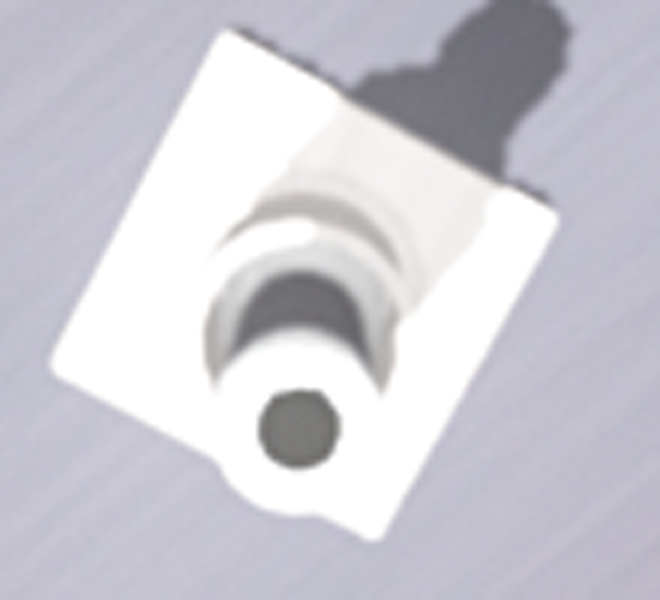

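The tail is at crop (299,429), image (319.8,221.4), about 2.6 px left and 2 px down of prediction, so the flashlight is at (0.484, 0.329). I correct by that and descend.

Emit:
{"fn": "play_rows", "kwargs": {"commands": [{"fingers": -0.2, "tx": 0.05, "ty": -0.0033, "tz": 0.0028, "ax": 0, "ay": 0, "az": 0}, {"fingers": -0.2, "tx": 0.1, "ty": -0.0033, "tz": 0.0028, "ax": 0, "ay": 0, "az": 0}, {"fingers": -0.2, "tx": 0.14, "ty": -0.0033, "tz": 0.0028, "ax": 0, "ay": 0, "az": 0}, {"fingers": -0.2, "tx": 0.17, "ty": -0.0033, "tz": 0.0028, "ax": 0, "ay": 0, "az": 0}, {"fingers": -0.2, "tx": 0.19, "ty": -0.0033, "tz": 0.0028, "ax": 0, "ay": 0, "az": 0}]}}

```text
time_s: 16.78
tcp_pos: [0.483, 0.3265, 0.2036]
ee_rot: [[-0.003, -0.645, -0.765], [-0.003, -0.765, 0.645], [-1.0, 0.004, 0.001]]
wrist_force: [-0.0, -0.4, -0.0]
gripper_width: 0.599
```

Emit:
{"fn": "play_rows", "kwargs": {"commands": [{"fingers": -0.2, "tx": 0.02, "ty": 0, "tz": 0, "ax": 0, "ay": 0, "az": 0}, {"fingers": -0.2, "tx": 0.045, "ty": 0, "tz": 0, "ax": 0, "ay": 0, "az": 0}, {"fingers": -0.2, "tx": 0.07, "ty": 0, "tz": 0, "ax": 0, "ay": 0, "az": 0}, {"fingers": -0.2, "tx": 0.09, "ty": 0, "tz": 0, "ax": 0, "ay": 0, "az": 0}, {"fingers": -0.2, "tx": 0.1, "ty": 0, "tz": 0, "ax": 0, "ay": 0, "az": 0}]}}

```text
time_s: 17.2
tcp_pos: [0.4833, 0.3268, 0.1296]
ee_rot: [[-0.002, -0.645, -0.765], [-0.002, -0.765, 0.645], [-1.0, 0.003, 0.0]]
wrist_force: [-0.4, -0.3, 0.2]
gripper_width: 0.598
```

Emit:
{"fn": "play_rows", "kwargs": {"commands": [{"fingers": -0.2, "tx": 0, "ty": 0, "tz": 0, "ax": 0, "ay": 0, "az": 0}, {"fingers": -0.2, "tx": 0, "ty": 0, "tz": 0, "ax": 0, "ay": 0, "az": 0}]}}

```text
time_s: 17.37
tcp_pos: [0.4844, 0.3286, 0.1318]
ee_rot: [[0.001, -0.643, -0.766], [0.0, -0.766, 0.643], [-1.0, -0.001, -0.001]]
wrist_force: [-0.5, 0.6, 0.4]
gripper_width: 0.598
```

Emit:
{"fn": "play_rows", "kwargs": {"commands": [{"fingers": -0.2, "tx": 0.007, "ty": 0, "tz": 0, "ax": 0, "ay": 0, "az": 0}, {"fingers": 0.2, "tx": 0.007, "ty": 0, "tz": 0, "ax": 0, "ay": 0, "az": 0}, {"fingers": 0.4, "tx": 0.007, "ty": 0, "tz": 0, "ax": 0, "ay": 0, "az": 0}, {"fingers": 1, "tx": 0.007, "ty": 0, "tz": 0, "ax": 0, "ay": 0, "az": 0}, {"fingers": 1, "tx": 0.007, "ty": 0, "tz": 0, "ax": 0, "ay": 0, "az": 0}]}}

```text
time_s: 17.78
tcp_pos: [0.484, 0.3295, 0.1263]
ee_rot: [[0.001, -0.643, -0.766], [0.001, -0.766, 0.643], [-1.0, -0.001, -0.0]]
wrist_force: [-0.2, 0.0, -0.6]
gripper_width: 0.383
```

Emit:
{"fn": "play_rows", "kwargs": {"commands": [{"fingers": 1, "tx": 0, "ty": 0, "tz": 0, "ax": 0, "ay": 0, "az": 0}, {"fingers": 1, "tx": 0, "ty": 0, "tz": 0, "ax": 0, "ay": 0, "az": 0}, {"fingers": 1, "tx": 0, "ty": 0, "tz": 0, "ax": 0, "ay": 0, "az": 0}, {"fingers": 1, "tx": 0, "ty": 0, "tz": 0, "ax": 0, "ay": 0, "az": 0}, {"fingers": 1, "tx": 0, "ty": 0, "tz": 0, "ax": 0, "ay": 0, "az": 0}]}}

```text
time_s: 18.2
tcp_pos: [0.4839, 0.3294, 0.1262]
ee_rot: [[0.0, -0.643, -0.766], [0.0, -0.766, 0.643], [-1.0, -0.0, -0.0]]
wrist_force: [-0.7, -0.1, 1.5]
gripper_width: 0.296
```

```bash
python3 - <<'E'
from h import *
s=r.sense();print(s['tcp_pos'],s['wrist_force'],s['gripper_width'],np.round(s['joints'],2))
E
```

```text
[0.48390463 0.32935194 0.12616546] [-0.69099173 -0.12142508  1.49771834] 0.2962464281260315 [ 5.009e+01  2.229e+01 -1.194e+01  1.000e-02 -5.575e+01 -9.000e-02]
```

Emit:
{"fn": "play_rows", "kwargs": {"commands": [{"fingers": 1, "tx": -0.01, "ty": 0, "tz": 0, "ax": 0, "ay": 0, "az": 0}, {"fingers": 1, "tx": -0.03, "ty": 0, "tz": 0, "ax": 0, "ay": 0, "az": 0}, {"fingers": 1, "tx": -0.06, "ty": 0, "tz": 0, "ax": 0, "ay": 0, "az": 0}, {"fingers": 1, "tx": -0.09, "ty": 0, "tz": 0, "ax": 0, "ay": 0, "az": 0}, {"fingers": 1, "tx": -0.12, "ty": 0, "tz": 0, "ax": 0, "ay": 0, "az": 0}]}}

```text
time_s: 18.62
tcp_pos: [0.4833, 0.3289, 0.2163]
ee_rot: [[-0.001, -0.643, -0.766], [-0.001, -0.766, 0.643], [-1.0, 0.002, 0.0]]
wrist_force: [0.0, 0.2, -3.1]
gripper_width: 0.29
```

Emit:
{"fn": "play_rows", "kwargs": {"commands": [{"fingers": 1, "tx": -0.03, "ty": 0, "tz": 0, "ax": 0, "ay": 0, "az": 0}, {"fingers": 1, "tx": -0.06, "ty": 0, "tz": 0, "ax": 0, "ay": 0, "az": 0}, {"fingers": 1, "tx": -0.08, "ty": 0, "tz": 0, "ax": 0, "ay": 0, "az": 0}, {"fingers": 1, "tx": -0.08, "ty": 0, "tz": 0, "ax": 0, "ay": 0, "az": 0}, {"fingers": 1, "tx": -0.08, "ty": 0, "tz": 0, "ax": 0, "ay": 0, "az": 0}]}}

```text
time_s: 19.03
tcp_pos: [0.4835, 0.3293, 0.2759]
ee_rot: [[-0.0, -0.643, -0.766], [0.001, -0.766, 0.643], [-1.0, -0.001, 0.001]]
wrist_force: [0.3, -0.1, -3.4]
gripper_width: 0.296
```

```bash
cat >> h.py <<'E'
W=np.array([.6165,-.0233,.014])
def slant(th,h): # tool x along beam: th deg from straight down, heading h; tool y in the vertical plane pointing back/up
    t,h=np.radians([th,h]);f=np.array([np.cos(h),np.sin(h),0]);u=np.array([0,0,1.])
    x=f*np.sin(t)-u*np.cos(t);y=-(f*np.cos(t)+u*np.sin(t));return np.c_[x,y,np.cross(x,y)]
E
python3 - <<'E'
from h import *
s=r.sense();print(s['tcp_pos'],s['wrist_force'],s['gripper_width'],np.round(s['joints'],2))
q=viewer.capture('scene')
for k in spotter.silhouettes('flashlight',q)[:2]:
  y,x=np.nonzero(k['region']);print(k['score'],k['uv'],x.min(),x.max(),y.min(),y.max())
print('pred lens/tail',np.round(proj(q,[s['tcp_pos']-[0,0,.113],s['tcp_pos']+[0,0,.052]]),1).tolist())
h=12.9;R1=slant(45,h);D=.10+.113
P=W-R1[:,0]*D;print(P)
f=np.array([np.cos(np.radians(h)),np.sin(np.radians(h)),0])
plan([(P-f*.03+[0,0,.14],slant(0,h)),(P-f*.01+[0,0,.05],slant(25,h)),(P,R1)],step=.16,ang=30)
E
```

```text
[0.48347703 0.32927099 0.27587112] [ 0.31305989 -0.09879018 -3.35670459] 0.2958466580805781 [ 5.008e+01  1.591e+01  1.080e+00 -6.000e-02 -7.513e+01 -9.000e-02]
0.72 [490.6, 183.3] 478 506 145 217
pred lens/tail [[486.0, 209.7], [502.1, 149.1]]
[ 0.46968757 -0.05692454  0.16461374]
{'tx': -0.0132, 'ty': 0.1457, 'tz': -0.0977, 'ax': 0.0687, 'ay': -0.0, 'az': -0.0004} -> [0.469 0.198 0.284] 132mm
{'tx': -0.0134, 'ty': 0.1214, 'tz': -0.1266, 'ax': 0.0687, 'ay': -0.0, 'az': -0.0004} -> [0.455 0.067 0.294] 132mm
{'tx': -0.0135, 'ty': 0.0915, 'tz': -0.1496, 'ax': 0.0687, 'ay': -0.0, 'az': -0.0004} -> [ 0.44  -0.064  0.305] 132mm
{'tx': 0.12, 'ty': -0.0267, 'tz': 0.0, 'ax': -0.0, 'ay': 0.0, 'az': -0.1389} -> [ 0.46  -0.059  0.215] 92mm
{'tx': 0.0661, 'ty': 0.0161, 'tz': 0.0, 'ax': -0.0, 'ay': 0.0, 'az': -0.1111} -> [ 0.47  -0.057  0.165] 51mm
```

The flashlight is out: opening 0.296, load about 3 N, silhouette rows 145–217 against a predicted lens/tail at 210/149. Now across to in front of the weld.

Emit:
{"fn": "play_rows", "kwargs": {"commands": [{"fingers": 1, "tx": -0.003, "ty": 0.0291, "tz": -0.0195, "ax": 0.0137, "ay": 0, "az": 0}, {"fingers": 1, "tx": -0.006, "ty": 0.0583, "tz": -0.039, "ax": 0.0275, "ay": 0, "az": 0}, {"fingers": 1, "tx": -0.009, "ty": 0.0874, "tz": -0.0586, "ax": 0.0412, "ay": 0, "az": 0}, {"fingers": 1, "tx": -0.011, "ty": 0.1166, "tz": -0.0782, "ax": 0.055, "ay": 0, "az": 0}, {"fingers": 1, "tx": -0.0132, "ty": 0.1457, "tz": -0.0977, "ax": 0.0687, "ay": 0, "az": 0}]}}

```text
time_s: 19.55
tcp_pos: [0.4686, 0.1968, 0.2839]
ee_rot: [[-0.003, -0.793, -0.609], [-0.002, -0.609, 0.793], [-1.0, 0.004, 0.0]]
wrist_force: [1.3, 0.0, -2.3]
gripper_width: 0.298
```

Emit:
{"fn": "play_rows", "kwargs": {"commands": [{"fingers": 1, "tx": -0.003, "ty": 0.0243, "tz": -0.0253, "ax": 0.0137, "ay": 0, "az": 0}, {"fingers": 1, "tx": -0.006, "ty": 0.0486, "tz": -0.0506, "ax": 0.0275, "ay": 0, "az": 0}, {"fingers": 1, "tx": -0.009, "ty": 0.0728, "tz": -0.076, "ax": 0.0412, "ay": 0, "az": 0}, {"fingers": 1, "tx": -0.011, "ty": 0.0971, "tz": -0.1013, "ax": 0.055, "ay": 0, "az": 0}, {"fingers": 1, "tx": -0.0134, "ty": 0.1214, "tz": -0.1266, "ax": 0.0687, "ay": 0, "az": 0}]}}

```text
time_s: 19.97
tcp_pos: [0.4543, 0.0662, 0.2942]
ee_rot: [[-0.003, -0.905, -0.425], [-0.001, -0.425, 0.905], [-1.0, 0.003, 0.0]]
wrist_force: [0.6, 0.2, -2.6]
gripper_width: 0.292
```

Emit:
{"fn": "play_rows", "kwargs": {"commands": [{"fingers": 1, "tx": -0.003, "ty": 0.0183, "tz": -0.03, "ax": 0.0137, "ay": 0, "az": 0}, {"fingers": 1, "tx": -0.006, "ty": 0.0366, "tz": -0.06, "ax": 0.0275, "ay": 0, "az": 0}, {"fingers": 1, "tx": -0.009, "ty": 0.0549, "tz": -0.09, "ax": 0.0412, "ay": 0, "az": 0}, {"fingers": 1, "tx": -0.011, "ty": 0.0732, "tz": -0.12, "ax": 0.055, "ay": 0, "az": 0}, {"fingers": 1, "tx": -0.0135, "ty": 0.0915, "tz": -0.1496, "ax": 0.0687, "ay": 0, "az": 0}]}}

```text
time_s: 20.38
tcp_pos: [0.4401, -0.0644, 0.3044]
ee_rot: [[-0.003, -0.975, -0.221], [-0.0, -0.221, 0.975], [-1.0, 0.003, 0.001]]
wrist_force: [0.2, -0.1, -2.0]
gripper_width: 0.295
```

```bash
python3 - <<'E'
from h import *
s=r.sense();print(s['tcp_pos'],s['wrist_force'],s['gripper_width'],np.round(s['joints'],2))
h=12.9;R1=slant(45,h);P=W-R1[:,0]*.213
f=np.array([np.cos(np.radians(h)),np.sin(np.radians(h)),0])
plan([(P-f*.01+[0,0,.05],slant(25,h)),(P,R1)],step=.16,ang=30)
E
```

```text
[ 0.44008718 -0.06435562  0.30439037] [ 0.15743166 -0.066447   -2.04709612] 0.2948394220714689 [ 1.271e+01  6.800e-01 -1.319e+01 -4.000e-02 -7.632e+01  7.000e-02]
{'tx': 0.1196, 'ty': -0.0277, 'tz': 0.0008, 'ax': -0.0007, 'ay': 0.0, 'az': -0.1399} -> [ 0.46  -0.059  0.215] 92mm
{'tx': 0.0661, 'ty': 0.0161, 'tz': 0.0, 'ax': -0.0, 'ay': 0.0, 'az': -0.1111} -> [ 0.47  -0.057  0.165] 51mm
```

Emit:
{"fn": "play_rows", "kwargs": {"commands": [{"fingers": 1, "tx": 0.024, "ty": -0.0055, "tz": 0, "ax": 0, "ay": 0, "az": -0.028}, {"fingers": 1, "tx": 0.048, "ty": -0.011, "tz": 0, "ax": 0, "ay": 0, "az": -0.056}, {"fingers": 1, "tx": 0.072, "ty": -0.0166, "tz": 0, "ax": 0, "ay": 0, "az": -0.084}, {"fingers": 1, "tx": 0.096, "ty": -0.0222, "tz": 0, "ax": 0, "ay": 0, "az": -0.112}, {"fingers": 1, "tx": 0.1196, "ty": -0.0277, "tz": 0.0008, "ax": -0.0007, "ay": 0, "az": -0.1399}]}}

```text
time_s: 20.8
tcp_pos: [0.4601, -0.0583, 0.2142]
ee_rot: [[0.416, -0.881, -0.225], [0.096, -0.203, 0.974], [-0.904, -0.427, -0.0]]
wrist_force: [1.1, 0.2, -3.1]
gripper_width: 0.297
```

Emit:
{"fn": "play_rows", "kwargs": {"commands": [{"fingers": 1, "tx": 0.013, "ty": 0.003, "tz": 0, "ax": 0, "ay": 0, "az": -0.022}, {"fingers": 1, "tx": 0.026, "ty": 0.006, "tz": 0, "ax": 0, "ay": 0, "az": -0.044}, {"fingers": 1, "tx": 0.04, "ty": 0.01, "tz": 0, "ax": 0, "ay": 0, "az": -0.067}, {"fingers": 1, "tx": 0.053, "ty": 0.013, "tz": 0, "ax": 0, "ay": 0, "az": -0.089}, {"fingers": 1, "tx": 0.0661, "ty": 0.0161, "tz": 0, "ax": 0, "ay": 0, "az": -0.1111}]}}

```text
time_s: 21.22
tcp_pos: [0.4622, -0.0614, 0.1688]
ee_rot: [[0.632, -0.739, -0.232], [0.157, -0.171, 0.973], [-0.759, -0.651, 0.008]]
wrist_force: [0.5, -1.2, -1.9]
gripper_width: 0.294
```

Emit:
{"fn": "play_rows", "kwargs": {"commands": [{"fingers": 1, "tx": 0, "ty": 0, "tz": 0, "ax": 0, "ay": 0, "az": 0}, {"fingers": 1, "tx": 0, "ty": 0, "tz": 0, "ax": 0, "ay": 0, "az": 0}, {"fingers": 1, "tx": 0, "ty": 0, "tz": 0, "ax": 0, "ay": 0, "az": 0}]}}

```text
time_s: 21.47
tcp_pos: [0.4673, -0.0616, 0.1739]
ee_rot: [[0.638, -0.735, -0.231], [0.156, -0.17, 0.973], [-0.754, -0.657, 0.006]]
wrist_force: [0.6, 0.0, -1.9]
gripper_width: 0.297
```

```bash
python3 - <<'E'
from h import *
s=r.sense();R=s['ee_rot'];T=s['tcp_pos'];print(T,s['wrist_force'],s['gripper_width'],np.round(s['joints'],2))
d=R[:,0];print('tilt',np.degrees(np.arccos(-d[2])),'W in tool',R.T@(W-T))
lens=T+d*.113;tail=T-d*.052;print('lens',lens)
for n in('scene','top'):
  c=viewer.capture(n)
  print(n,'pred lens,tail,W',np.round(proj(c,[lens,tail,W]),1).tolist())
  for k in spotter.silhouettes('flashlight',c)[:2]:
    y,x=np.nonzero(k['region']);print(k['score'],k['uv'],x.min(),x.max(),y.min(),y.max(),len(x))
  for k in spotter.silhouettes('ear_defenders',c)[:1]:
    y,x=np.nonzero(k['region']);print('ear',k['score'],k['uv'],x.min(),x.max(),y.min(),y.max())
  cv2.imwrite(f'pics/f_{n}.png',c['image'][...,::-1])
  for b in('chipping_hammer','wire_brush','magnet_square'): print(b,[np.round(k['uv']).tolist() for k in spotter.find_in(b,c)][:2])
E
```

```text
[ 0.4672504  -0.06159332  0.17389625] [ 0.62154737  0.04419028 -1.91446359] 0.2967102994667402 [  9.08  -5.08 -44.79 -18.31  -9.83  21.04]
tilt 41.03814759085484 W in tool [ 0.22176483 -0.01121586  0.00178768]
lens [ 0.53931085 -0.0439394   0.08866345]
scene pred lens,tail,W [[302.4, 249.4], [290.9, 170.1], [311.2, 301.1]]
0.95 [296.2, 224.4] 288 309 191 251 836
ear 0.77 [161.3, 217.5] 144 182 169 261
chipping_hammer [[318.0, 214.0]]
wire_brush [[461.0, 346.0]]
magnet_square [[187.0, 355.0]]
top pred lens,tail,W [[327.8, 215.7], [343.0, 261.3], [317.8, 186.4]]
0.76 [333.4, 221.9] 321 341 211 241 402
0.16 [456.6, 247.7] 396 536 227 271 2013
ear 0.77 [471.2, 247.4] 441 487 209 286
chipping_hammer [[317.0, 280.0]]
wire_brush [[195.0, 150.0]]
magnet_square [[417.0, 133.0], [314.0, 184.0]]
```

At a 45° tilt joint 5 reaches its limit (-9.8°), so the arm stopped at 41° with the axis 11 mm off the bead's middle. I settle for 39°, well inside 29–61°, and re-aim.

```bash
python3 - <<'E'
from h import *
R1=slant(39,12.9);plan([(W-R1[:,0]*.217,R1)])
E
```

```text
{'tx': 0.0066, 'ty': -0.0253, 'tz': 0.0048, 'ax': 0.0002, 'ay': 0.0033, 'az': 0.0118} -> [ 0.483 -0.054  0.183] 20mm
```

Emit:
{"fn": "play_rows", "kwargs": {"commands": [{"fingers": 1, "tx": 0.0066, "ty": -0.0253, "tz": 0.0048, "ax": 0, "ay": 0.0033, "az": 0.0118}, {"fingers": 1, "tx": 0.0066, "ty": -0.0253, "tz": 0.0048, "ax": 0, "ay": 0.0033, "az": 0.0118}, {"fingers": 1, "tx": 0.0066, "ty": -0.0253, "tz": 0.0048, "ax": 0, "ay": 0.0033, "az": 0.0118}, {"fingers": 1, "tx": 0.0066, "ty": -0.0253, "tz": 0.0048, "ax": 0, "ay": 0.0033, "az": 0.0118}, {"fingers": 1, "tx": 0.0066, "ty": -0.0253, "tz": 0.0048, "ax": 0, "ay": 0.0033, "az": 0.0118}]}}

```text
time_s: 22.48
tcp_pos: [0.4829, -0.0556, 0.1828]
ee_rot: [[0.611, -0.759, -0.225], [0.144, -0.173, 0.974], [-0.778, -0.628, 0.003]]
wrist_force: [-0.5, -0.2, -2.3]
gripper_width: 0.289
```

Emit:
{"fn": "play_rows", "kwargs": {"commands": [{"fingers": 1, "tx": 0, "ty": 0, "tz": 0, "ax": 0, "ay": 0, "az": 0}, {"fingers": 1, "tx": 0, "ty": 0, "tz": 0, "ax": 0, "ay": 0, "az": 0}, {"fingers": 1, "tx": 0, "ty": 0, "tz": 0, "ax": 0, "ay": 0, "az": 0}]}}

```text
time_s: 22.73
tcp_pos: [0.4834, -0.0557, 0.1834]
ee_rot: [[0.612, -0.758, -0.225], [0.144, -0.174, 0.974], [-0.778, -0.629, 0.003]]
wrist_force: [-0.1, 0.4, -3.3]
gripper_width: 0.295
```

```bash
python3 - <<'E'
from h import *
s=r.sense();R=s['ee_rot'];T=s['tcp_pos'];print(T,s['wrist_force'],s['gripper_width'],np.round(s['joints'],2),np.round(s['joint_velocities'],2))
d=R[:,0];print('tilt',np.degrees(np.arccos(-d[2])),'W in tool',R.T@(W-T))
lens=T+d*.113;tail=T-d*.052
for n in('scene','top'):
  c=viewer.capture(n)
  print(n,'pred lens,tail,W',np.round(proj(c,[lens,tail,W]),1).tolist())
  for k in spotter.silhouettes('flashlight',c)[:1]:
    y,x=np.nonzero(k['region']);m=k['region'].astype(np.uint8);print(k['score'],k['uv'],x.min(),x.max(),y.min(),y.max(),len(x))
    print('axis dir',cv2.fitLine(np.c_[x,y].astype(np.float32),cv2.DIST_L2,0,.01,.01).ravel().round(2))
  if n=='scene': A=cv2.resize(c['image'][150:350,220:420],(600,600),interpolation=cv2.INTER_CUBIC)
cv2.imwrite('pics/f2.png',A[...,::-1])
R1=slant(39,12.9);plan([(W-R1[:,0]*.217,R1)])
E
```

```text
[ 0.48343823 -0.05573119  0.18339833] [-0.07738364  0.39110482 -3.27613891] 0.29476576780930086 [ 12.    -4.55 -46.45  -4.76  -9.2    5.4 ] [ 0.13  0.05  0.02  0.32 -0.03 -0.07]
tilt 38.942868612865674 W in tool [ 2.17833945e-01 -3.82140690e-05  1.17479070e-03]
scene pred lens,tail,W [[304.0, 252.4], [293.2, 172.4], [311.2, 301.1]]
0.63 [294.9, 224.8] 287 312 176 251 857
axis dir [1.6000e-01 9.9000e-01 2.9942e+02 2.2411e+02]
top pred lens,tail,W [[325.9, 209.7], [340.1, 252.8], [317.8, 186.4]]
0.78 [327.6, 215.9] 320 338 205 231 370
axis dir [  0.35   0.94 329.27 217.37]
{'tx': 0.001, 'ty': 0.0004, 'tz': 0.0024, 'ax': 0.0001, 'ay': 0.0011, 'az': -0.0004} -> [ 0.483 -0.054  0.183] 2mm
```

The position is good (axis within 1.2 mm), but joint 5 sits on its limit (-9.20 against -9.14). I back off to 36° for margin.

```bash
python3 - <<'E'
from h import *
R1=slant(36,12.9);plan([(W-R1[:,0]*.215,R1)])
E
```

```text
{'tx': 0.0041, 'ty': -0.0146, 'tz': 0.0024, 'ax': 0.0002, 'ay': 0.0011, 'az': 0.0163} -> [ 0.493 -0.052  0.188] 12mm
```

Emit:
{"fn": "play_rows", "kwargs": {"commands": [{"fingers": 1, "tx": 0.002, "ty": -0.0073, "tz": 0.0012, "ax": 0, "ay": 0.0005, "az": 0.008}, {"fingers": 1, "tx": 0.0041, "ty": -0.0146, "tz": 0.0024, "ax": 0, "ay": 0.0011, "az": 0.0163}, {"fingers": 1, "tx": 0.0041, "ty": -0.0146, "tz": 0.0024, "ax": 0, "ay": 0.0011, "az": 0.0163}, {"fingers": 1, "tx": 0.0041, "ty": -0.0146, "tz": 0.0024, "ax": 0, "ay": 0.0011, "az": 0.0163}, {"fingers": 1, "tx": 0.0041, "ty": -0.0146, "tz": 0.0024, "ax": 0, "ay": 0.0011, "az": 0.0163}]}}

```text
time_s: 23.35
tcp_pos: [0.4927, -0.0515, 0.1873]
ee_rot: [[0.572, -0.789, -0.224], [0.131, -0.181, 0.975], [-0.809, -0.587, 0.0]]
wrist_force: [1.0, -0.2, -2.2]
gripper_width: 0.293
```

Emit:
{"fn": "play_rows", "kwargs": {"commands": [{"fingers": 1, "tx": 0, "ty": 0, "tz": 0, "ax": 0, "ay": 0, "az": 0}, {"fingers": 1, "tx": 0, "ty": 0, "tz": 0, "ax": 0, "ay": 0, "az": 0}, {"fingers": 1, "tx": 0, "ty": 0, "tz": 0, "ax": 0, "ay": 0, "az": 0}]}}

```text
time_s: 23.6
tcp_pos: [0.493, -0.0515, 0.1877]
ee_rot: [[0.573, -0.789, -0.224], [0.131, -0.181, 0.975], [-0.809, -0.588, -0.0]]
wrist_force: [0.0, 0.5, -1.9]
gripper_width: 0.295
```

```bash
python3 - <<'E'
from h import *
from scipy.optimize import least_squares
s=r.sense();R=s['ee_rot'];T=s['tcp_pos'];print(T,s['wrist_force'],s['gripper_width'],np.round(s['joints'],2),np.round(s['joint_velocities'],2))
d=R[:,0];print('tilt',np.degrees(np.arccos(-d[2])),'W in tool',np.round(R.T@(W-T),4))
lens=T+d*.113;tail=T-d*.052
for n in('scene','top'):
  c=viewer.capture(n)
  print(n,'pred lens,tail,W',np.round(proj(c,[lens,tail,W]),1).tolist())
  # predicted outline of head bottom ring
  e1,e2=R[:,1],R[:,2];ring=[lens+.019*(e1*np.cos(t)+e2*np.sin(t)) for t in np.linspace(0,6.28,40)]
  u=proj(c,ring);print('head ring extents',u.min(0).round(1),u.max(0).round(1))
  for k in spotter.silhouettes('flashlight',c)[:1]:
    y,x=np.nonzero(k['region']);print(k['score'],x.min(),x.max(),y.min(),y.max())
    print('axis',cv2.fitLine(np.c_[x,y].astype(np.float32),cv2.DIST_L2,0,.01,.01).ravel().round(2))
  for k in spotter.silhouettes('ear_defenders',c)[:1]:
    y,x=np.nonzero(k['region']);print('ear',k['score'],x.min(),x.max(),y.min(),y.max())
E
```

```text
[ 0.49299718 -0.05152503  0.1877026 ] [ 0.033799    0.50826862 -1.94569218] 0.2947385016751226 [ 12.8   -3.65 -44.74  -0.29 -12.92   0.4 ] [-0.02  0.1   0.17  0.2  -0.05 -0.06]
tilt 35.988105115628436 W in tool [ 2.15e-01 -4.00e-04 -1.00e-04]
scene pred lens,tail,W [[305.2, 254.2], [295.0, 174.3], [311.2, 301.1]]
head ring extents [295.9 251.4] [314.4 257. ]
0.81 290 313 182 251
axis [1.5000e-01 9.9000e-01 3.0084e+02 2.2493e+02]
ear 0.8 145 182 170 261
top pred lens,tail,W [[324.7, 207.4], [337.9, 247.2], [317.8, 186.4]]
head ring extents [316.5 200.2] [332.9 214.6]
0.87 318 336 202 223
axis [2.9000e-01 9.6000e-01 3.2707e+02 2.1230e+02]
ear 0.62 441 486 208 285
```

Everything agrees: tilt 36°, axis within 1 mm of the bead by pose and about 3 mm by the top view, lens 102 mm away, arm still. Handing in.

```bash
python3 -c "
from h import *
print(job.finish_job());s=r.sense();print(s['time_s'],s['tcp_pos'],s['gripper_width'])"
```

```text
the job is handed in; nothing more can be done
None
the job is handed in; nothing more can be done
```

I hung the ear defenders on the middle of the rail and handed the job in with the flashlight gripped at a slant in front of the weld. The hand-in gave no verdict. It took about 24 s of the 72 s allowed.

**Last checks that agreed**
- **Ear defenders:** after release they hung within about 3 mm of where I aimed. Their outline was the same at the end, and nothing went near them again.
- **Flashlight:** it is 36° from upright with the lens about 102 mm from the bead. Its axis passes within 1 mm of the bead's middle by the arm's pose, and about 3 mm by the top camera. It was held with the jaws about 26 mm apart and the arm still.
- **Bystanders:** the networks found all three within about 5 pixels of where they started. The largest difference was the hammer at 5 pixels (about 11 mm); I put this down to part of it being hidden.

**What failed or disagreed**
- **First grasp:** it closed on nothing. Both cameras showed the fingertips about 25 mm short of the stated length. I gripped lower, and later contact with the rail fitted that.
- **45° slant:** joint 5 reached its limit at about 41°. I settled on 36°, inside the allowed 29–61°, to leave about 4° of joint range.
- **Final view:** the bar hides the lens end in the scene camera, and my 12 pictures were used up. The final pose was checked by numbers only.

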